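# Fetch a trapped sample tube from under a bench riser with a reacher

### The arm

A 7-joint arm with a two-finger parallel gripper is mounted at the origin on a cart in front of the work surface, level with it; the furniture and walls round the work are solid. World frame = base frame: x ahead of the robot, y to its left, z up, the work surface at z = 0. Lengths are in m, angles in rad, forces in N, time in s.
With the tool pointing down it reaches from about 0.35 to 0.9 m from the base axis. Payload 19.9 kg.
Tool frame: the origin (TCP) lies at the very end of the fingers, on their centre line; the grasp point (between the pads) lies ctrl.grip_point_offset behind it (ctrl.grip_point_offset is the distance from the TCP to the grasp point, in m); y points along the fingers, x is the direction in which the jaws open and shut, and the axes are right-handed (so a half turn about y gives the same grasp; the last joint's range is limited). The gripper opens to 85 mm and grips with 20 to 120 N. Pads are 22 mm wide; open, the fingers measure 114 mm over their backs; the gripper's body (76 mm by 85 mm) begins 54 mm behind the grasp point. The pads swing forward as they close: fully open they stand 13 mm farther back than shut.
Start: joints at [-1.206, 0.417, -0.01, 1.614, 0.005, 1.111, -0.053], TCP at [0.247, 0.574, 0.231] pointing down, gripper open.
Joint ranges: [-2.81, 2.81], [-0.39, 2.02], [-1.27, 1.25], [0.06, 2.57], [-1.19, 4.33], [0.19, 2], [-2.82, 2.82]. Speed limits (rad/s): [1.89, 1.89, 2.39, 2.39, 3.01, 3.01, 3.01].

### API

Orientations are given as a rotation vector (axis times angle).
In Python, from workcell import ctrl gives the robot as it stands.
- The arm moves only by the tool move_arm, never from a script. Its argument "plan" is text: rows parted by semicolons, each of 7 numbers parted by spaces: the shift along the tool's x, y, z in mm, then the turn, a rotation vector about the tool's x, y, z in degrees, then the closure in counts, from 0 (fully open) to 255 (shut). A call has exactly 8 rows; each row is the pose to reach, as a shift and turn from the pose measured when the call began, along the tool's axes at that moment; what a row does not reach only later rows make up. A row lasts 1/8 s, in which the tool goes at most 62.5 mm and 10.7 degrees, less where a joint would pass 70% of its speed; a pose out of reach is approached as far as the arm can. A call with a gripper value outside its range is refused whole. The fingers move at their own pace and stop on an object; "grip_force" is the grip in N (left out, the last holds). Time passes only in rows, so rows that repeat a pose let the fingers close, or fill a call up. It gives the time, the measured TCP pose, the force and the opening at its end, in the units of the state.
- ctrl.read_state(): the state, without advancing time (a new reading comes with each control period).
- ctrl.camera(name): name is "scene" or "top" or "wrist"; returns the picture (384x512x3 uint8, red, green, blue); there is no depth.
- ctrl.get_calibration(name): a dict with "K" (3x3 intrinsics, pixels), "camera_from_world" (4x4, takes a point from world to camera coordinates); the wrist camera has in their place "hand_eye" (4x4, takes a point from camera to tool coordinates, whose origin is the TCP and whose axes are the tool frame's). Camera axes: x right, y down, z forward; pixel columns grow to the right and rows downward; lengths in m; the calibration is good to about 2 mm. A picture is of the moment at which its call begins: read the wrist's pose just before it. get_calibration takes no time and is no camera call.
- ctrl.hand_in(): hands the job in, once; it reports no verdict.
The state is a dict: "t": time; "joint_positions": joint angles; "joint_velocities": joint speeds; "joint_torque": joint torques, N m; "eef_pos": TCP position; "orientation": TCP orientation; "wrist_force": force on the tool from outside, world axes, zero at the start; "torque": the same for the moment, N m; "gripper_width": opening from 0.0 (shut) to 1.0 (fully open).
Only numpy, scipy, OpenCV 4.12 (cv2) and the standard library are available. Lean on these libraries where they do the work, as an engineer would, in place of code of your own. Each camera call takes 0.05 s, during which the arm holds its last target.

### The job

The clear riser has been set down on a blood sample tube: the tube's cap is pinched under the riser's back rail. Take the reacher, slide its open jaws into the low gap, squeeze the trigger until the jaws hold the fragile glass firmly but gently, draw the tube out and lay it flat in the steel tray without dropping it, then lay the reacher back flat on the worktop. Do not touch the tube with the gripper, do not shift the riser, and leave everything else where it is.

Things in the scene. Friction and masses are not known exactly. Their poses are not given: they have to be found in the camera images.
- reacher: Reacher lying flat: grey handle, black trigger, metal shaft, black head, jaws with green hard-plastic pads; 0.23 kg, balanced 10 mm ahead of the grip. Origin on its underside below the grip; x along the shaft to the jaws, y to the trigger's side, z up. Handle bar x -59 to 53, z 0 to 34 mm, closed by a housing (x 45 to 75) in front and a pommel (x -76 to -52 mm) behind.
- reacher_grip (a point): Middle of the reacher's grip, 22 mm above its underside, axes the reacher's. Grasped here across y: flat handle face at y -27.5 mm from this point, round crown of the trigger at y +27.5 mm (z 5 to 29 mm above the underside). 55 mm wide released, about 41 mm fully squeezed. Fingers that close evenly leave the tool shifted sideways by half the trigger's travel.
- reacher_trigger (a joint): Trigger, rad: 0 released, 0.27 fully squeezed; pivots 55 mm ahead of the grip, so 0.01 rad is 0.55 mm of grasp width. Spring: 9 N at the grip start to move it, 10.5 N hold it fully in; a grip below 8 N carries the tool with the jaws open. The jaws turn 1.16 times as far. Grip force beyond the spring's reaches each pad times about 0.6. The pads meet the tube's glass at about 0.20.
- jaw_left: Jaw on the trigger's side (+y of the reacher). Origin on its pivot: reacher x 168, y 10, z 21 mm. Pad 24 mm long, 25 to 49 mm ahead of the pivot, 1 to 19 mm above the reacher's underside. Open, the pads are about 30 mm apart (35 at the tips, 25 at the roots); at a trigger value of 0.20 they are parallel and 12.8 mm apart.
- jaw_right: The other jaw, mirror image of jaw_left (y -10 mm).
- jaw_mid (a point): Point on the reacher midway between the pads' middles, 205 mm ahead of its origin, 9 mm above its underside; axes the reacher's.
- reacher_head (a point): Middle of the black head that carries the jaws, 30 mm wide, z 12 to 32 mm above the reacher's underside, front at x 174 mm. The 12 mm shaft behind it has its axis 22 mm up, x 74 to 159 mm. Nothing ahead of x 76 mm is lower than 1 mm above the reacher's underside.
- tube: Capped blood tube, yellow cap, 91 mm long, 11 to 16 g, lying on the worktop under the riser, glass end to the front, cap under the back rail. Origin at the glass end on the axis, z along it to the cap. Glass 12.8 mm thick. Glass bears at most 12 N from each jaw. Pulling it out takes up to about 10 N; each jaw must press about as hard as the rail (5 to 7 N, not measured) or it slips off.
- tube_mid (a point): Middle of the tube on its axis, 46 mm from the glass end; axes as the tube's.
- tube_cap (a point): Middle of the tube's cap on its axis, 83 mm from the glass end; the cap is 16.5 mm thick and 15 mm long.
- tube_glass_end (a point): Glass end of the tube, on its axis, here 6.4 mm above the worktop: low enough that the reacher must be held within about 3 mm of the worktop for its pads to close on the widest part of the glass rather than ride over it.
- riser: Loose clear bench riser, 140 deep (x), 260 wide (y), 64 mm high (72 at its front lip), 0.9 to 1.4 kg. Origin under its middle, x to its back. Open in front (x -70 mm); between the 8 mm side walls (inside y +-122 mm) the gap is 56 mm high. It stands on two front feet and on the tube's cap, and drops 2 mm at the back when the tube is out. Three bottles stand on it.
- riser_rail (a point): Middle of the lower edge of the riser's steel back rail, 60 mm behind the riser's middle and 17 mm above the worktop; the rail is 12 mm deep (x). The tube is free once its cap has come about 20 mm forward of it.
- tray: Shallow steel tray, fixed, 130 x 210 x 18 mm, walls and floor 4 mm; origin under its middle, y along its long side.
- amber_bottle_large: Amber bottle with black cap, 54 mm thick, 95 mm high, stands on the riser near its left front corner (origin under its middle).
- amber_bottle_small: Amber bottle with black cap, 39 mm thick, 77 mm high, stands on the riser near its right front corner.
- red_cap_bottle: Small bottle with red cap, 26 mm thick, 73 mm high, stands on the riser beside the small amber bottle.
- oil_bottle: Small amber dropper bottle, 25 mm thick, 78 mm high, on the worktop right of the riser.
- timer: White countdown timer, 62 x 66 x 18 mm, on the worktop at the right.
- tally: Round grey tally counter, 45 x 60 x 25 mm, on the worktop at the right.
- marker: Red marker pen, 139 mm long, 14 mm thick, lying on the worktop at the right.

How it is judged:
By the outcome, as a careful person would: the job done as asked, in the order asked, and still so for the second after the job is handed in, with the robot touching nothing.
It also fails if it takes over 72 s, if anything falls off the work surface, if the arm or the gripper's body presses on something with over 40 N, if the wrist force passes 120 N, or if a joint passes its speed limit or range.

## Working session

There is one attempt and no reset: what is moved stays moved. The work goes in short steps, Python scripts to look and compute and a tool call to move; the robot and the scene stay as the last step left them, time stands still between calls to the robot, and variables do not carry over. Pictures are saved under pics/ and viewed, and the job is handed in when it is done.

Besides the shell and the picture viewer there is one more tool, called after "Call:" in YAML: its name, and indented under it one key for each argument. move_arm: Moves the arm, as the interface text tells. Its arguments: {"type":"object","properties":{"plan":{"type":"string"},"grip_force":{"type":"number"}},"required":["plan"]}

```bash
ls; mkdir -p pics; python3 - <<'E'
from workcell import ctrl
import cv2
for n in ["scene","top","wrist"]:
    im=ctrl.camera(n); cv2.imwrite(f"pics/{n}0.png",im[:,:,::-1])
s=ctrl.read_state()
for k,v in s.items(): print(k,v)
print(ctrl.grip_point_offset)
import numpy as np
np.set_printoptions(precision=4,suppress=True)
for n in ["scene","top","wrist"]:
    print(ctrl.get_calibration(n))
E
```

```text
pics
t 0.15
joint_positions [-1.20650507  0.41781972 -0.01032734  1.61402479  0.00471019  1.11072612
 -0.05300838]
joint_velocities [-1.42685683e-03 -3.41680163e-03 -8.74585169e-04 -3.60582582e-05
  4.52592513e-04 -1.38996833e-04 -1.32480572e-03]
joint_torque [ 1.62675376e-03 -8.64757347e+01  6.79186340e-01 -4.35049510e+01
  1.90748455e-02  5.94332028e-03 -1.75159028e-05]
eef_pos [0.24660513 0.57399694 0.23081924]
orientation [-1.37487132 -0.90478644  0.90602245]
wrist_force [0.68296604 0.30922951 0.09581453]
torque [ 0.0166662  -0.05926632  0.02700148]
gripper_width 0.9998214905384157
0.0187
{'K': array([[414.7263,   0.    , 251.9618],
       [  0.    , 414.7263, 188.8163],
       [  0.    ,   0.    ,   1.    ]]), 'camera_from_world': array([[ 0.8188, -0.574 , -0.0101, -0.5426],
       [-0.2637, -0.3604, -0.8947,  0.1666],
       [ 0.5099,  0.7353, -0.4465,  0.9748],
       [ 0.    ,  0.    ,  0.    ,  1.    ]])}
{'K': array([[356.6809,   0.    , 256.0408],
       [  0.    , 356.6809, 197.5941],
       [  0.    ,   0.    ,   1.    ]]), 'camera_from_world': array([[-0.0043, -0.9999,  0.0167, -0.1088],
       [-0.9948,  0.0026, -0.1021,  0.5696],
       [ 0.1021, -0.0171, -0.9946,  1.2064],
       [ 0.    ,  0.    ,  0.    ,  1.    ]])}
{'K': array([[265.2058,   0.    , 255.3922],
       [  0.    , 265.2058, 190.6852],
       [  0.    ,   0.    ,   1.    ]]), 'hand_eye': array([[ 1.    ,  0.0003,  0.0005, -0.0005],
       [-0.0004, -0.3252,  0.9457, -0.1427],
       [ 0.0005, -0.9457, -0.3252,  0.0845],
       [ 0.    ,  0.    ,  0.    ,  1.    ]])}
```

View pics/scene0.png

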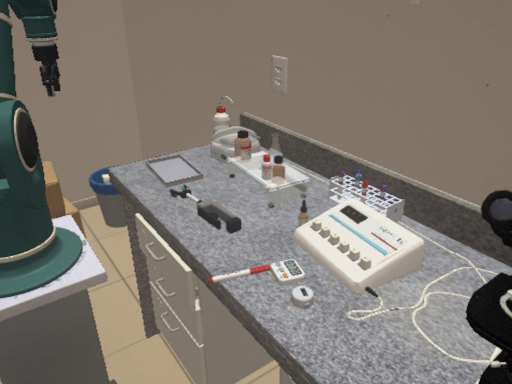

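View pics/top0.png

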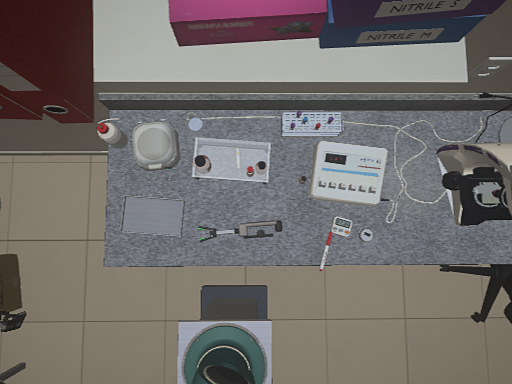

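View pics/wrist0.png

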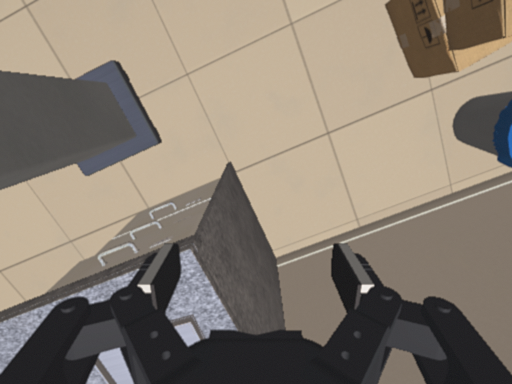

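```bash
python3 - <<'E'
import cv2
t=cv2.imread("pics/top0.png"); 
cv2.imwrite("pics/t_a.png",cv2.resize(t[120:250,110:290],None,fx=4.4,fy=4.4,interpolation=cv2.INTER_CUBIC))
cv2.imwrite("pics/t_b.png",cv2.resize(t[205:260,185:295],None,fx=7,fy=7,interpolation=cv2.INTER_CUBIC))
s=cv2.imread("pics/scene0.png")
cv2.imwrite("pics/s_a.png",cv2.resize(s[120:240,140:320],None,fx=4.4,fy=4.4,interpolation=cv2.INTER_CUBIC))
E
```

```text
(no output)
```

View pics/t_a.png

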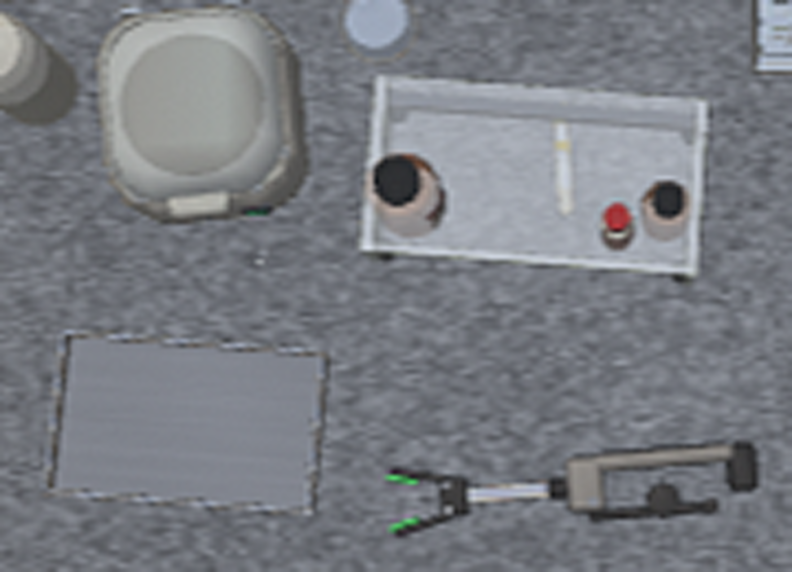

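View pics/t_b.png

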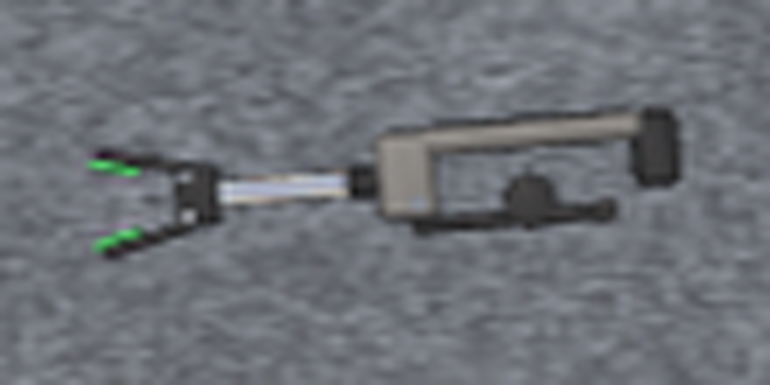

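View pics/s_a.png

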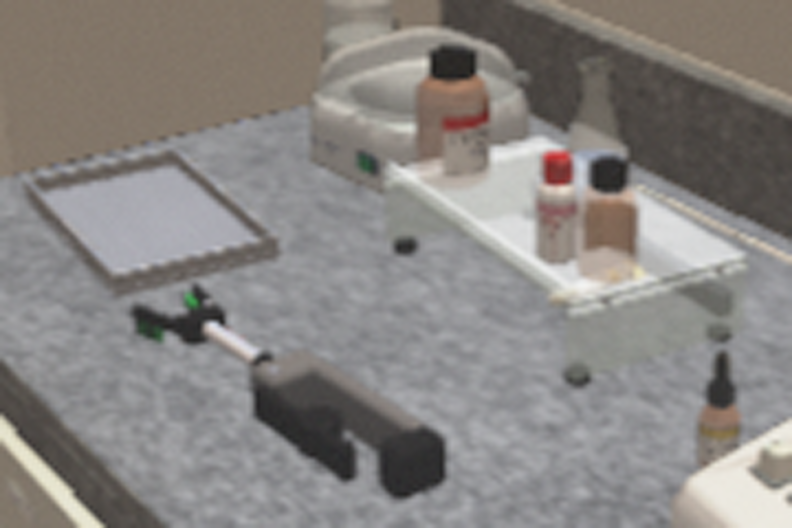

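```bash
cat > h.py <<'E'
import numpy as np, cv2
from workcell import ctrl
from scipy.spatial.transform import Rotation as R
np.set_printoptions(precision=4,suppress=True)
def ray(name,u,v,st=None):
    c=ctrl.get_calibration(name); K=c["K"]; d=np.linalg.inv(K)@[u,v,1]
    if name=="wrist":
        T=np.array(c["hand_eye"]); Rw=R.from_rotvec(st["orientation"]).as_matrix()
        M=Rw@T[:3,:3]; o=np.array(st["eef_pos"])+Rw@T[:3,3]
        return o,M@d
    T=np.array(c["camera_from_world"]); Rt=T[:3,:3].T
    return -Rt@T[:3,3],Rt@d
def onz(name,u,v,z,st=None):
    o,d=ray(name,u,v,st); s=(z-o[2])/d[2]; return o+s*d
def proj(name,p,st=None):
    c=ctrl.get_calibration(name); K=c["K"]; p=np.atleast_2d(p)
    if name=="wrist":
        T=np.array(c["hand_eye"]); Rw=R.from_rotvec(st["orientation"]).as_matrix()
        W=np.eye(4); W[:3,:3]=Rw; W[:3,3]=st["eef_pos"]; C=np.linalg.inv(W@T)
    else: C=np.array(c["camera_from_world"])
    q=(C[:3,:3]@p.T).T+C[:3,3]; q=(K@q.T).T; return q[:,:2]/q[:,2:]
E
python3 - <<'E'
from h import *
a=lambda x,y:(110+x/4.4,120+y/4.4)
b=lambda x,y:(185+x/7,205+y/7)
P=lambda n,uv,z:print(n,onz("top",*uv,z))
P("shaft1",b(225,191),.022);P("shaft2",b(345,185),.022)
P("crown",b(530,205),.029);P("handle mid",b(540,130),.034);P("pommel",b(655,145),.034)
P("padL",b(115,168),.019);P("padR",b(118,240),.019)
for n,p in zip("FL FR BL BR".split(),[(365,248),(692,272),(380,80),(705,102)]): P("riser"+n,a(*p),.066)
P("tubeglass",a(568,212),.0064);P("cap",a(562,140),.008)
for p in [(68,338),(325,352),(52,488),(312,510)]: P("tray",a(*p),.018)
st=ctrl.read_state(); print(R.from_rotvec(st["orientation"]).as_matrix())
E
```

```text
shaft1 [0.4501 0.0237 0.022 ]
shaft2 [ 0.4528 -0.0353  0.022 ]
crown [ 0.4426 -0.1264  0.029 ]
handle mid [ 0.4792 -0.1313  0.034 ]
pommel [ 0.4716 -0.1877  0.034 ]
padL [0.4617 0.0783 0.019 ]
padR [0.4264 0.0764 0.019 ]
riserFL [0.6381 0.1025 0.066 ]
riserFR [ 0.6191 -0.1484  0.066 ]
riserBL [0.77   0.0927 0.066 ]
riserBR [ 0.7525 -0.1596  0.066 ]
tubeglass [ 0.6771 -0.0513  0.0064]
cap [ 0.7361 -0.0465  0.008 ]
tray [0.5744 0.3435 0.018 ]
tray [0.5627 0.1407 0.018 ]
tray [0.4563 0.352  0.018 ]
tray [0.4382 0.1488 0.018 ]
[[ 0.3947 -0.0003 -0.9188]
 [ 0.9188 -0.0009  0.3947]
 [-0.001  -1.     -0.0001]]
```

```bash
cat >> h.py <<'E'
def Rh(h):  # heading deg of tool x, tool down
    h=np.deg2rad(h); x=np.array([np.cos(h),np.sin(h),0]); y=np.array([0,0,-1.]); return np.c_[x,y,np.cross(x,y)]
def delta(p,h,Rt=None):
    st=ctrl.read_state(); R0=R.from_rotvec(st["orientation"]).as_matrix()
    Rt=Rh(h) if Rt is None else Rt
    d=R0.T@(np.array(p)-st["eef_pos"])*1000; r=np.rad2deg(R.from_matrix(R0.T@Rt).as_rotvec())
    print("t",st["t"],"pos",st["eef_pos"],"delta mm",d.round(1),"deg",r.round(2)); return d,r
def head():
    st=ctrl.read_state(); M=R.from_rotvec(st["orientation"]).as_matrix()
    print("t %.2f"%st["t"],"pos",np.round(st["eef_pos"],4),"heading",np.rad2deg(np.arctan2(M[1,0],M[0,0])).round(2),"yz",M[2,1].round(5),"F",np.round(st["wrist_force"],2),"w",round(st["gripper_width"],4),"q",np.round(st["joint_positions"],2)); return st
E
python3 - <<'E'
from h import *
delta([.56,-.015,.21],0)
E
```

```text
t 0.15 pos [0.2466 0.574  0.2308] delta mm [-417.4   21.3 -520.4] deg [ 0.04 66.75 -0.05]
```

Call:
move_arm:
  plan: "-37 2 -46 0 6 0 0; -74 4 -92 0 12 0 0; -111 6 -138 0 18 0 0; -148 8 -185 0 24 0 0; -185 9 -231 0 30 0 0; -222 11 -277 0 36 0 0; -260 13 -324 0 42 0 0; -297 15 -370 0 48 0 0"

```text
t: 1.15
eef_pos: [0.4699, 0.1532, 0.2162]
orientation: [-1.556, -0.254, 0.254]
wrist_force: [1.4, 0.6, -0.3]
gripper_width: 1.004
```

```bash
python3 - <<'E'
from h import *
head();delta([.56,-.015,.21],0)
E
```

```text
t 1.15 pos [0.4699 0.1532 0.2162] heading 18.56 yz -1.0 F [ 1.44  0.56 -0.28] w 1.0042 q [-0.7   0.21  0.36  1.96 -0.09  0.99  0.03]
t 1.15 pos [0.4699 0.1532 0.2162] delta mm [  31.9    6.3 -188.2] deg [ 0.04 18.56 -0.01]
```

Call:
move_arm:
  plan: "6 1 -38 0 4 0 0; 12 3 -75 0 8 0 0; 19 4 -113 0 12 0 0; 26 5 -150 0 16 0 0; 32 6 -188 0 18.56 0 0; 32 6 -188 0 18.56 0 0; 32 6 -188 0 18.56 0 0; 32 6 -188 0 18.56 0 0"

```text
t: 2.15
eef_pos: [0.5598, -0.0138, 0.2103]
orientation: [-1.571, -0.001, 0.001]
wrist_force: [-1.2, 0.8, 0.4]
gripper_width: 1.001
```

```bash
python3 - <<'E'
from h import *
import pickle
st=head(); im=ctrl.camera("wrist")[:,:,::-1]; pickle.dump(st,open("st1.pkl","wb"))
cv2.imwrite("pics/w1.png",im); cv2.imwrite("pics/w1b.png",cv2.resize(im,(796,597),interpolation=cv2.INTER_CUBIC))
E
```

```text
t 2.15 pos [ 0.5598 -0.0138  0.2103] heading 0.09 yz -1.0 F [-1.21  0.79  0.4 ] w 1.0014 q [-0.44  0.35  0.5   1.81 -0.2   1.02  0.15]
```

View pics/w1b.png

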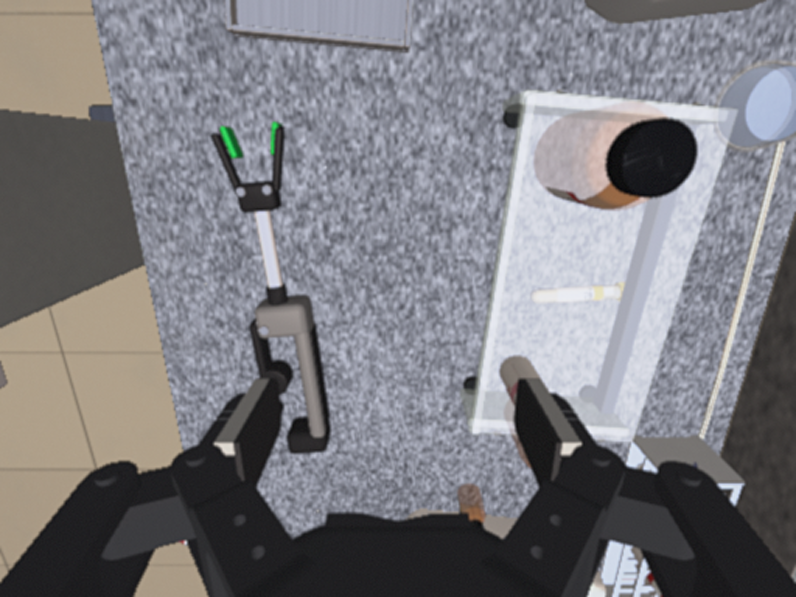

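```bash
python3 - <<'E'
import cv2
im=cv2.imread("pics/w1.png")
cv2.imwrite("pics/c1.png",cv2.resize(im[70:300,130:220],None,fx=2.6,fy=2.6,interpolation=cv2.INTER_CUBIC))
cv2.imwrite("pics/c2.png",cv2.resize(im[160:220,300:430],None,fx=6,fy=6,interpolation=cv2.INTER_CUBIC))
cv2.imwrite("pics/c3.png",cv2.resize(im[70:140,130:215],None,fx=8,fy=8,interpolation=cv2.INTER_CUBIC))
cv2.imwrite("pics/c4.png",cv2.resize(im[180:295,150:220],None,fx=5.2,fy=5.2,interpolation=cv2.INTER_CUBIC))
E
```

```text
(no output)
```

View pics/c2.png

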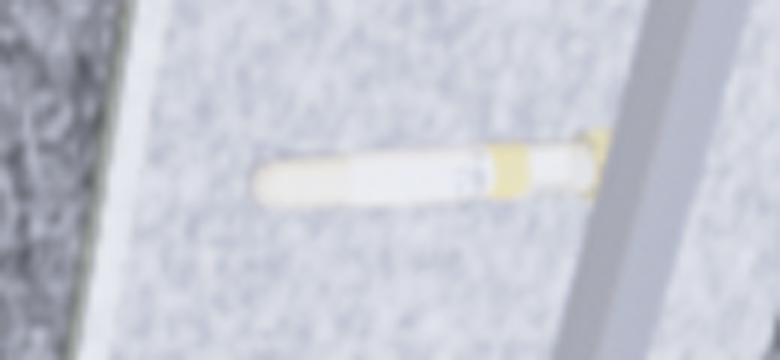

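View pics/c3.png

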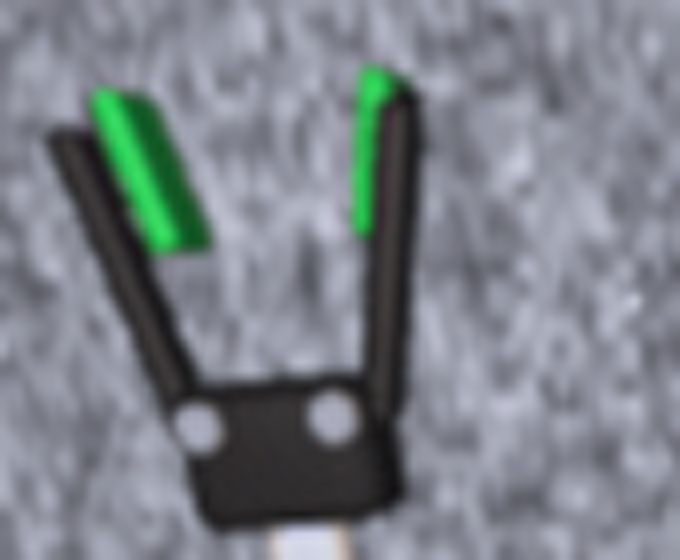

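View pics/c4.png

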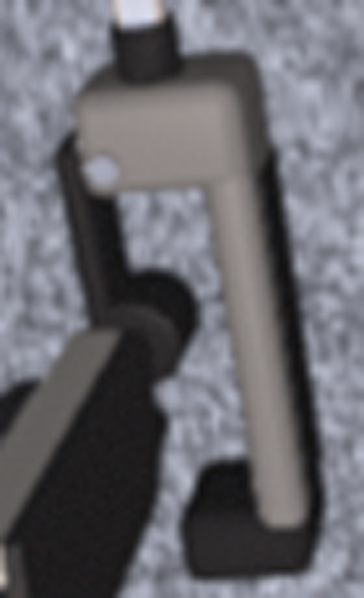

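```bash
cat > m1.py <<'E'
from h import *
import pickle
st=pickle.load(open("st1.pkl","rb"))
c3=lambda x,y:(130+(x+.5)/8-.5,70+(y+.5)/8-.5)
c4=lambda x,y:(150+(x+.5)/5.2-.5,180+(y+.5)/5.2-.5)
c2=lambda x,y:(300+(x+.5)/6-.5,160+(y+.5)/6-.5)
W=lambda uv,z:onz("wrist",*uv,z,st)
pl=W(c3(198,428),.033);pr=W(c3(333,415),.033)
print("pins",pl,pr,(pl+pr)/2,np.linalg.norm(pl-pr))
print("shaft front",W(c3(311,545),.024),"shaft rear",W(c4(138,8),.024))
for p in [(248,190),(303,510)]: print("bar outer top",W(c4(*p),.034))
for p in [(212,190),(258,515)]: print("bar inner top",W(c4(*p),.034))
print("housing top front/back",W(c4(160,90),.034),W(c4(160,185),.034))
print("trigpin",W(c4(100,170),.034))
print("pommel back",W(c4(250,575),.02),"front",W(c4(225,512),.034))
print("glass end",W(c2(253,187),.0064))
for p in [(300,186),(400,181),(510,172),(595,165)]: print("tube axis",W(c2(*p),.0068))
print("ring",W(c2(527,172),.0068))
E
python3 m1.py
```

```text
pins [0.4403 0.0436 0.033 ] [0.4603 0.0455 0.033 ] [0.4503 0.0445 0.033 ] 0.020083662018651808
shaft front [0.4522 0.0254 0.024 ] shaft rear [ 0.4563 -0.0303  0.024 ]
bar outer top [ 0.4827 -0.0753  0.034 ]
bar outer top [ 0.4912 -0.1718  0.034 ]
bar inner top [ 0.4736 -0.0753  0.034 ]
bar inner top [ 0.4787 -0.1735  0.034 ]
housing top front/back [ 0.4629 -0.0484  0.034 ] [ 0.4606 -0.074   0.034 ]
trigpin [ 0.4458 -0.0699  0.034 ]
pommel back [ 0.4714 -0.2052  0.02  ] front [ 0.4697 -0.1725  0.034 ]
glass end [ 0.6785 -0.049   0.0064]
tube axis [ 0.6891 -0.0486  0.0068]
tube axis [ 0.7119 -0.0474  0.0068]
tube axis [ 0.7368 -0.0451  0.0068]
tube axis [ 0.756  -0.0434  0.0068]
ring [ 0.7407 -0.0451  0.0068]
```

```bash
python3 - <<'E'
from h import *
delta([.465,-.123,.1],5);delta([.465,-.123,.004],5)
E
```

```text
t 2.2 pos [ 0.5599 -0.0138  0.2104] delta mm [ -95.   110.4 -109. ] deg [ 0.01 -4.91 -0.  ]
t 2.2 pos [ 0.5599 -0.0138  0.2104] delta mm [ -95.   206.4 -109. ] deg [ 0.01 -4.91 -0.  ]
```

Call:
move_arm:
  plan: "-32 30 -36 0 -2 0 0; -64 70 -72 0 -4 0 0; -95 105 -109 0 -4.9 0 0; -95 120 -109 0 -4.9 0 0; -95 150 -109 0 -4.9 0 0; -95 180 -109 0 -4.9 0 0; -95 195 -109 0 -4.9 0 0; -95 195 -109 0 -4.9 0 0"
  grip_force: 20

```text
t: 3.2
eef_pos: [0.4649, -0.1227, 0.015]
orientation: [-1.57, -0.068, 0.07]
wrist_force: [0.1, -0.2, 0.5]
gripper_width: 0.999
```

```bash
python3 - <<'E'
from h import *
st=head(); im=ctrl.camera("wrist")[:,:,::-1]
cv2.imwrite("pics/w2.png",cv2.resize(im,(796,597),interpolation=cv2.INTER_CUBIC))
delta([.465,-.123,.004],5)
# predicted crown & handle
o=np.array([.465,-.123]);u=np.array([-.0872,.9962]);v=np.array([-.9962,-.0872])
for x,y,z in [(0,.0275,.029),(0,-.0275,.034),(.168,.01,.033),(.168,-.01,.033)]:
    print(proj("wrist",[*(o+x*u+y*v),z],st)*1.5547)
E
```

```text
t 3.20 pos [ 0.4649 -0.1227  0.015 ] heading 5.01 yz -1.0 F [ 0.11 -0.17  0.55] w 0.9992 q [-0.13  0.54  0.39  2.12 -0.38  0.55  0.63]
t 3.25 pos [ 0.4653 -0.1229  0.0158] delta mm [-0.4 11.8 -0.1] deg [ 0.01  0.01 -0.  ]
[[323.0249 400.6575]]
[[477.5849 408.9411]]
[[ 355.352  -247.8916]]
[[ 446.2057 -247.9384]]
```

View pics/w2.png

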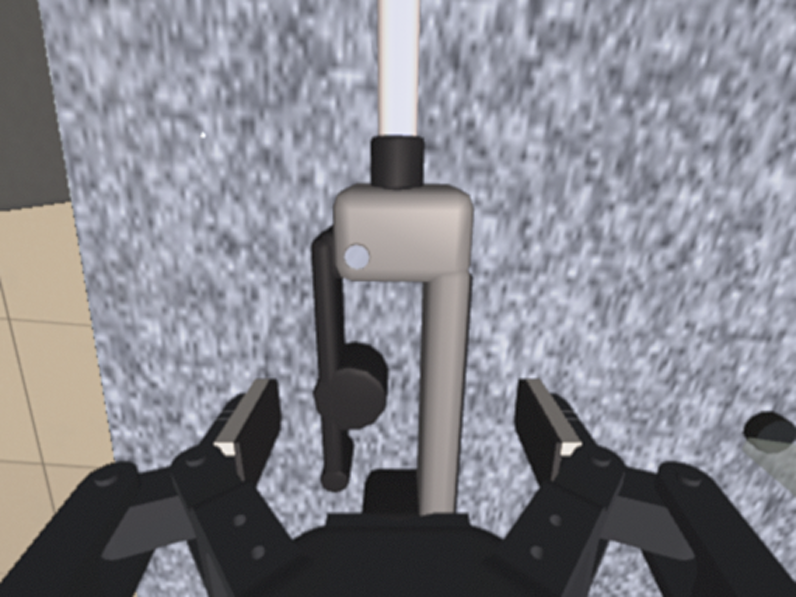

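Call:
move_arm:
  plan: "0 6 0 0 0 0 0; 0 11.8 0 0 0 0 0; 0 11.8 0 0 0 0 0; 0 11.8 0 0 0 0 40; 0 11.8 0 0 0 0 75; 0 11.8 0 0 0 0 85; 0 11.8 0 0 0 0 85; 0 11.8 0 0 0 0 85"
  grip_force: 20

```text
t: 4.25
eef_pos: [0.4652, -0.1229, 0.004]
orientation: [-1.57, -0.068, 0.069]
wrist_force: [-2.3, -0.6, 2.6]
gripper_width: 0.668
```

```bash
python3 - <<'E'
from h import *
st=head(); im=ctrl.camera("wrist")[:,:,::-1]
cv2.imwrite("pics/w3.png",cv2.resize(im,(796,597),interpolation=cv2.INTER_CUBIC))
E
```

```text
t 4.25 pos [ 0.4652 -0.1229  0.004 ] heading 5.0 yz -1.0 F [-2.32 -0.6   2.65] w 0.6684 q [-0.12  0.56  0.38  2.12 -0.4   0.53  0.64]
```

View pics/w3.png

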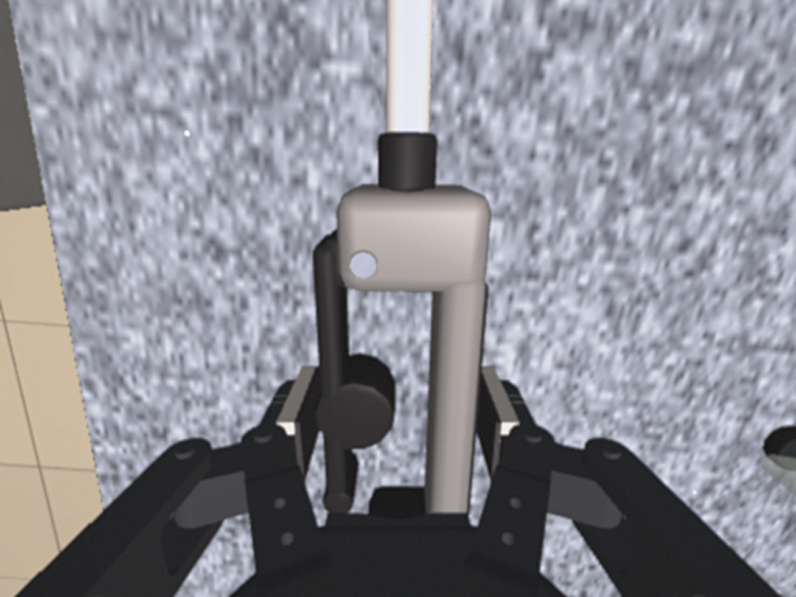

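Call:
move_arm:
  plan: "0 0 0 0 0 0 91; 0 0 0 0 0 0 94; 0 0 0 0 0 0 96; 0 0 0 0 0 0 96; 0 -2 0 0 0 0 96; 0 -6 0 0 0 0 96; 0 -10 0 0 0 0 96; 0 -10 0 0 0 0 96"
  grip_force: 20

```text
t: 5.3
eef_pos: [0.4654, -0.1228, 0.0143]
orientation: [-1.57, -0.069, 0.068]
wrist_force: [-0.3, -0.2, -2.3]
gripper_width: 0.625
```

```bash
python3 - <<'E'
from h import *
st=head(); im=ctrl.camera("wrist")[:,:,::-1]
cv2.imwrite("pics/w4.png",cv2.resize(im,(796,597),interpolation=cv2.INTER_CUBIC))
im=ctrl.camera("scene")[:,:,::-1]
cv2.imwrite("pics/s4.png",cv2.resize(im[140:260,120:300],None,fx=4.4,fy=4.4,interpolation=cv2.INTER_CUBIC))
E
```

```text
t 5.30 pos [ 0.4654 -0.1228  0.0143] heading 5.01 yz -1.0 F [-0.29 -0.2  -2.32] w 0.6253 q [-0.13  0.54  0.39  2.12 -0.38  0.55  0.63]
```

View pics/w4.png

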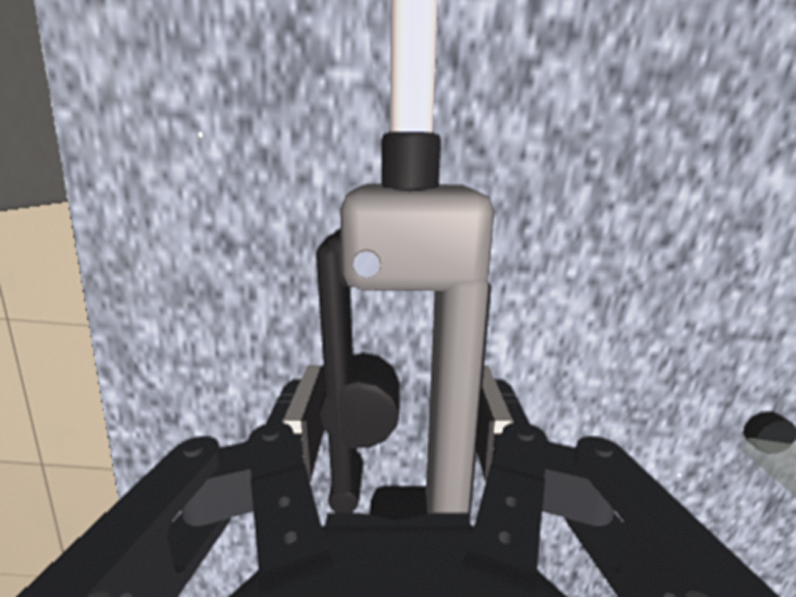

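View pics/s4.png

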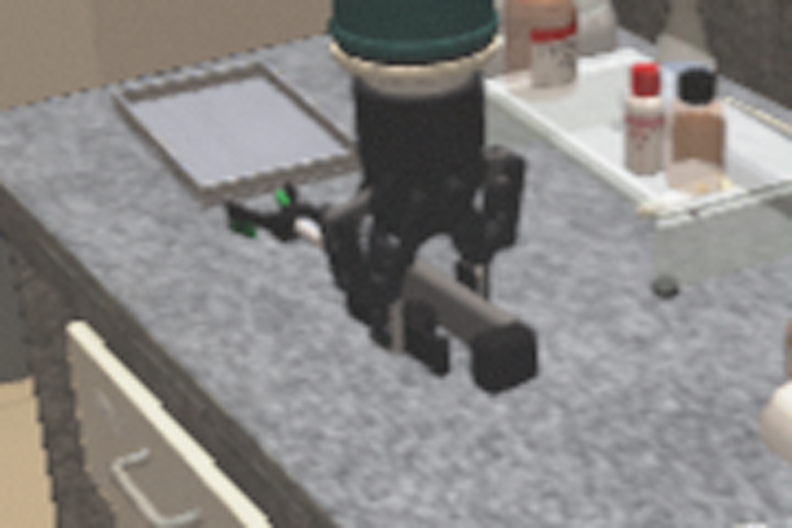

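```bash
python3 - <<'E'
from h import *
import pickle
st=head()
k=1.5547
M=R.from_rotvec(st["orientation"]).as_matrix()
def T(u,v,z):
    p=onz("wrist",(u+.5)/k-.5,(v+.5)/k-.5,z,st); return (M.T@(p-st["eef_pos"]))*1000
dz=.0103
for n,u,v,z in [("shaft",414,2,.024),("shaft",412,128,.024),("ferr",410,160,.026),("hous front",417,187,.034),("hous back",400,288,.034),("housL",342,220,.034),("housR",491,220,.034),("pin",367,264,.034),("barR",489,300,.034),("barR",470,500,.034),("barL",436,300,.034),("barL",430,500,.034),("crown",362,414,.029)]:
    print(n,T(u,v,z+dz).round(1))
E
```

```text
t 5.40 pos [ 0.4652 -0.1228  0.014 ] heading 5.0 yz -1.0 F [ 0.61  0.21 -1.95] w 0.6271 q [-0.13  0.54  0.39  2.12 -0.38  0.55  0.63]
shaft [  3.5 -20.3 120.3]
shaft [  3.3 -20.3  90.9]
ferr [  2.8 -22.3  82.5]
hous front [  4.5 -30.3  75.9]
hous back [  0.1 -30.3  47.8]
housL [-15.7 -30.3  67.2]
housR [ 24.7 -30.3  67.2]
pin [ -9.2 -30.3  54.9]
barR [ 25.8 -30.3  44.2]
barR [ 24.6 -30.3 -29.4]
barL [ 10.5 -30.3  44.2]
barL [ 10.7 -30.3 -29.4]
crown [-12.5 -25.3   2.1]
```

```bash
python3 - <<'E'
from h import *
st=dict(ctrl.read_state())
k=1.5547
M=Rh(5.0); st["orientation"]=R.from_matrix(M).as_rotvec()
def go(pos,pts):
    st["eef_pos"]=np.array(pos)
    for n,u,v,z in pts:
        p=onz("wrist",(u+.5)/k-.5,(v+.5)/k-.5,z,st); print(n,((M.T@(p-st["eef_pos"]))*1000).round(1))
print("w2");go([.4651,-.1228,.0154],[("shaft",398.5,2,.024),("shaft",398,128,.024),("ferr",397.5,160,.026),("hf",400,185,.034),("hL",335,220,.034),("hR",472,220,.034),("pin",357,256,.034),("barR",470,300,.034),("barL",424,300,.034),("crown",350,400,.029),("crownR",386,400,.029)])
print("w3");go([.4652,-.1229,.004],[("shaft",410,2,.024),("shaft",409,128,.024),("ferr",407,160,.026),("hL",338,220,.034),("hR",490,220,.034),("pin",363,264,.034),("barR",486,300,.034),("barL",434,300,.034),("crown",356,415,.029),("crownR",395,400,.029)])
E
```

```text
w2
shaft [ -0.4  -8.6 123.8]
shaft [-0.5 -8.6 91.5]
ferr [ -0.7 -10.6  82.4]
hf [  0.1 -18.6  75.6]
hL [-19.4 -18.6  65.4]
hR [ 21.6 -18.6  65.5]
pin [-13.1 -18.6  54.4]
barR [ 22.5 -18.6  40.1]
barL [  7.8 -18.6  40.1]
crown [-17.8 -13.6  -0.1]
crownR [ -4.8 -13.6  -0.1]
w3
shaft [  2.5 -20.  120.4]
shaft [  2.5 -20.   90.9]
ferr [  2.  -22.   82.5]
hL [-16.8 -30.   67.1]
hR [ 24.5 -30.   67.2]
pin [-10.4 -30.   54.8]
barR [ 25.  -30.   44.1]
barL [  9.9 -30.   44.1]
crown [-14.5 -25.    1.5]
crownR [ -1.4 -25.    7.3]
```

```bash
python3 - <<'E'
import cv2
a=cv2.imread("pics/w3.png")[330:480,240:560];b=cv2.imread("pics/w4.png")[330:480,240:560]
import numpy as np
cv2.imwrite("pics/c5.png",cv2.resize(np.clip(np.vstack([a,b]).astype(float)*2.2,0,255).astype('uint8'),None,fx=2,fy=2,interpolation=cv2.INTER_CUBIC))
E
```

```text
(no output)
```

View pics/c5.png

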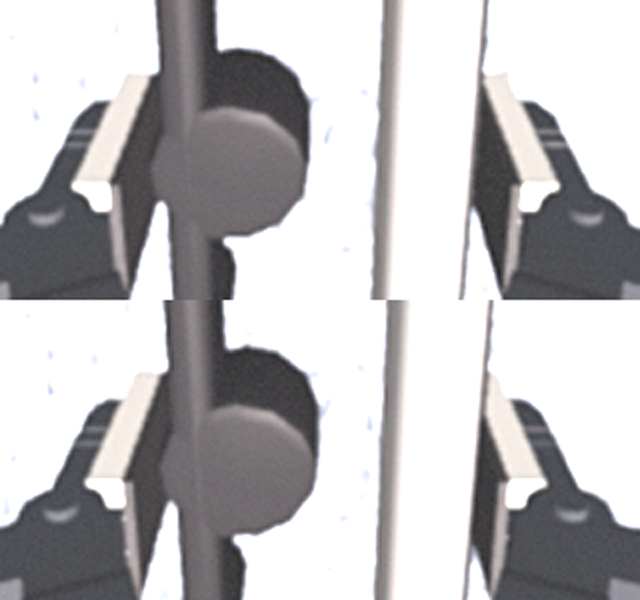

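```bash
python3 - <<'E'
from h import *
delta([.384,-.0668,.014],-85.9)
E
```

```text
t 5.4 pos [ 0.4652 -0.1228  0.014 ] delta mm [-76.   -0.   62.9] deg [ 0.01 90.9  -0.  ]
```

Call:
move_arm:
  plan: "-12 -4 5 0 9 0 96; -24 -6 12 0 18 0 96; -36 -6 18 0 27 0 96; -48 -6 26 0 36 0 96; -58 -6 34 0 45 0 96; -66 -6 42 0 54 0 96; -70 -6 49 0 63 0 96; -74 -6 56 0 72 0 96"
  grip_force: 20

```text
t: 6.4
eef_pos: [0.3865, -0.0733, 0.02]
orientation: [-1.371, 0.912, -0.912]
wrist_force: [0.2, -0.2, -2.1]
gripper_width: 0.628
```

```bash
python3 - <<'E'
from h import *
st=head(); 
delta([.384,-.0668,.014],-85.9)
E
```

```text
t 6.40 pos [ 0.3865 -0.0733  0.02  ] heading -67.29 yz -1.0 F [ 0.19 -0.17 -2.1 ] w 0.6276 q [-0.51  0.5   0.73  2.33 -0.69  0.53 -0.41]
t 6.4 pos [ 0.3865 -0.0733  0.02  ] delta mm [-6.9  6.   0.2] deg [-0.   18.61  0.  ]
```

Call:
move_arm:
  plan: "-3 0 0 0 7 0 96; -6 0 0 0 14 0 96; -7 2 0 0 18.6 0 96; -7 6 0 0 18.6 0 96; -7 10 0 0 18.6 0 96; -7 13 0 0 18.6 0 96; -7 13 0 0 18.6 0 96; -7 13 0 0 18.6 0 96"
  grip_force: 20

```text
t: 7.4
eef_pos: [0.3838, -0.0669, 0.0071]
orientation: [-1.242, 1.156, -1.156]
wrist_force: [-0.4, 0.0, -3.3]
gripper_width: 0.623
```

```bash
python3 - <<'E'
from h import *
import pickle
st=head(); pickle.dump(st,open("st6.pkl","wb"))
w=ctrl.camera("wrist")[:,:,::-1];t=ctrl.camera("top")[:,:,::-1];s=ctrl.camera("scene")[:,:,::-1]
cv2.imwrite("pics/w6.png",cv2.resize(w,(796,597),interpolation=cv2.INTER_CUBIC))
cv2.imwrite("pics/t6.png",cv2.resize(t[120:260,185:285],None,fx=4.2,fy=4.2,interpolation=cv2.INTER_CUBIC))
cv2.imwrite("pics/s6.png",cv2.resize(s[140:240,180:320],None,fx=5,fy=5,interpolation=cv2.INTER_CUBIC))
E
```

```text
t 7.40 pos [ 0.3838 -0.0669  0.0071] heading -85.89 yz -1.0 F [-0.43  0.01 -3.35] w 0.6232 q [-0.56  0.56  0.76  2.34 -0.81  0.53 -0.63]
```

View pics/w6.png

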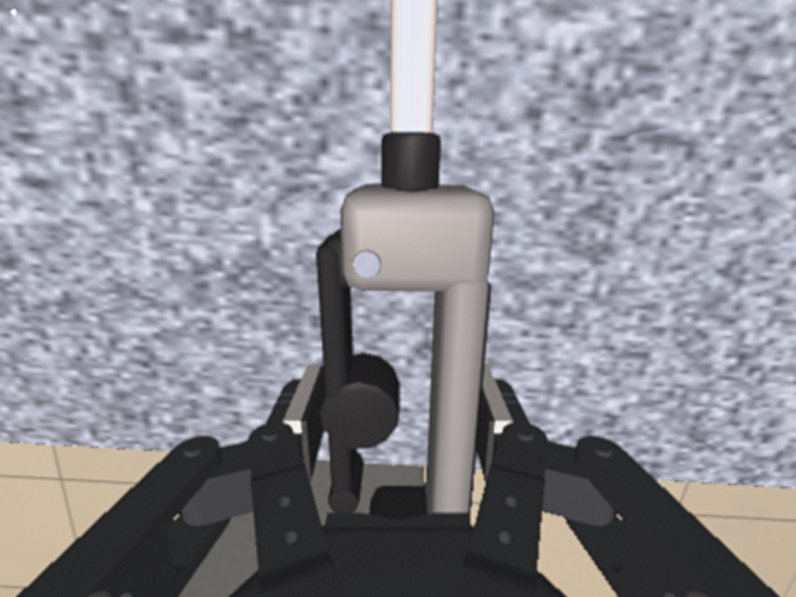

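View pics/t6.png

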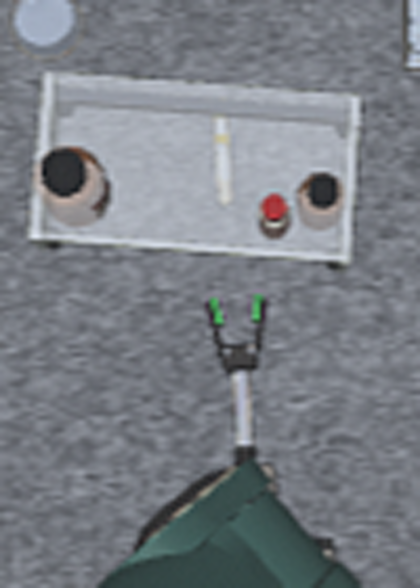

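View pics/s6.png

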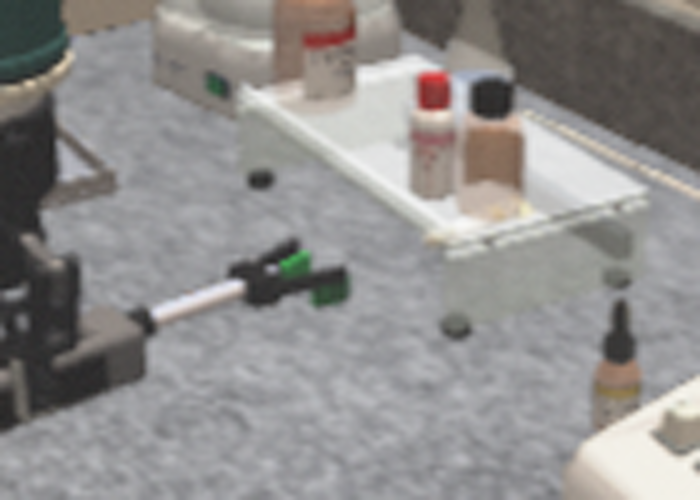

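```bash
python3 - <<'E'
from h import *
t=cv2.imread("pics/t6.png")
import pickle
a=lambda x,y:(185+(x+.5)/4.2-.5,120+(y+.5)/4.2-.5)
P=lambda n,x,y,z:print(n,onz("top",*a(x,y),z).round(4))
P("shaft",238.5,378,.026);P("shaft",244,445,.026);P("head",239.5,356,.034);P("padL",215,310,.02);P("padR",258,308,.02)
P("glass end",226.5,203,.0064);P("tube mid",224,170,.0066);P("ring",222.5,140,.007)
cv2.imwrite("pics/t6z.png",cv2.resize(t[100:400,160:300],None,fx=2.0,fy=2.0,interpolation=cv2.INTER_CUBIC))
st=pickle.load(open("st6.pkl","rb"));M=R.from_rotvec(st["orientation"]).as_matrix()
for x,z in [(3.3,205),(3.3,168),(3.3,120)]: print("pred jaw",(st["eef_pos"]+M@np.array([x,0,z])/1000))
E
```

```text
shaft [ 0.5279 -0.06    0.026 ]
shaft [ 0.4728 -0.0645  0.026 ]
head [ 0.5454 -0.061   0.034 ]
padL [ 0.5851 -0.0403  0.02  ]
padR [ 0.5867 -0.0761  0.02  ]
glass end [ 0.6779 -0.0494  0.0064]
tube mid [ 0.7063 -0.0473  0.0066]
ring [ 0.7322 -0.046   0.007 ]
pred jaw [ 0.5885 -0.0555  0.0071]
pred jaw [ 0.5516 -0.0581  0.0071]
pred jaw [ 0.5038 -0.0616  0.0071]
```

View pics/t6z.png

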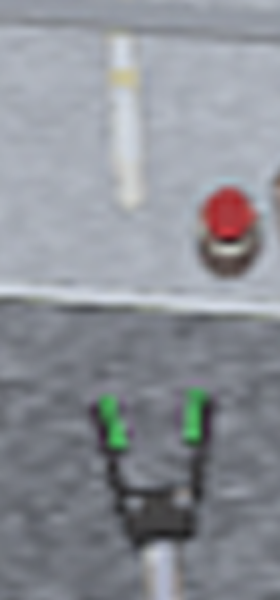

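Call:
move_arm:
  plan: "0 1.5 0 0 0 0 96; -1 1.5 8 0 0 0 96; -1 1.5 22 0 0 0 96; -1 1.5 36 0 0 0 96; -1 1.5 50 0 0 0 96; -1 1.5 64 0 0 0 96; -1 1.5 75 0 0 0 96; -1 1.5 75 0 0 0 96"
  grip_force: 20

```text
t: 8.55
eef_pos: [0.4592, -0.0604, 0.0055]
orientation: [-1.243, 1.155, -1.156]
wrist_force: [-0.4, 0.1, -2.7]
gripper_width: 0.625
```

```bash
python3 - <<'E'
from h import *
import pickle
st=head(); 
t=ctrl.camera("top")[:,:,::-1];s=ctrl.camera("scene")[:,:,::-1]
cv2.imwrite("pics/t7.png",cv2.resize(t[140:210,205:265],None,fx=8,fy=8,interpolation=cv2.INTER_CUBIC))
cv2.imwrite("pics/s7.png",cv2.resize(s[140:220,220:320],None,fx=7,fy=7,interpolation=cv2.INTER_CUBIC))
E
```

```text
t 8.55 pos [ 0.4592 -0.0604  0.0055] heading -85.86 yz -1.0 F [-0.36  0.13 -2.67] w 0.6248 q [-0.56  0.65  0.76  2.17 -0.8   0.63 -0.71]
```

View pics/t7.png

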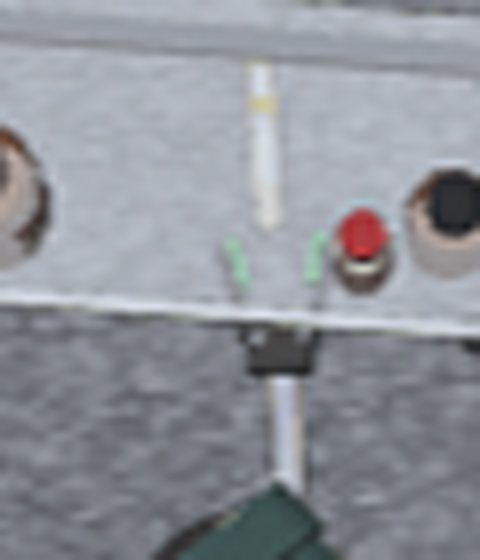

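View pics/s7.png

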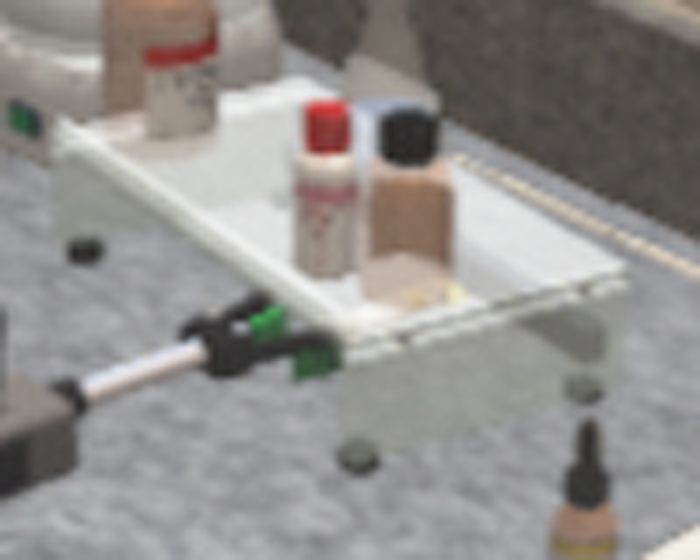

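```bash
python3 - <<'E'
from h import *
a=lambda x,y:(205+(x+.5)/8-.5,140+(y+.5)/8-.5)
P=lambda n,x,y,z:print(n,onz("top",*a(x,y),z).round(4))
P("padL",237,262,.0205);P("padR",314,257,.0205);P("tipL",231,240,.0205);P("tipR",318,236,.0205);P("head",280,350,.034);P("sh",285,400,.026);P("sh",291,480,.026)
P("end",268,226,.0064);P("tube",265.5,160,.0066);P("ring",263,104,.007)
E
```

```text
padL [ 0.6598 -0.0345  0.0205]
padR [ 0.6619 -0.0684  0.0205]
tipL [ 0.6696 -0.0319  0.0205]
tipR [ 0.6713 -0.0701  0.0205]
head [ 0.6187 -0.0538  0.034 ]
sh [ 0.5979 -0.0558  0.026 ]
sh [ 0.5629 -0.0584  0.026 ]
end [ 0.6784 -0.0477  0.0064]
tube [ 0.7082 -0.0465  0.0066]
ring [ 0.7336 -0.0454  0.007 ]
```

Call:
move_arm:
  plan: "-1.5 0 0 0 0 0 96; -1.5 0 5 0 0 0 96; -1.5 0 12 0 0 0 96; -1.5 0 19 0 0 0 96; -1.5 0 26 0 0 0 96; -1.5 0 32 0 0 0 96; -1.5 0 35 0 0 0 96; -1.5 0 35 0 0 0 96"
  grip_force: 20

```text
t: 9.65
eef_pos: [0.493, -0.0566, 0.0054]
orientation: [-1.243, 1.156, -1.156]
wrist_force: [-0.8, -0.7, -2.3]
gripper_width: 0.623
```

```bash
cat > look.py <<'E'
from h import *
import sys
n=sys.argv[1]
st=head(); 
t=ctrl.camera("top")[:,:,::-1]
cv2.imwrite(f"pics/t{n}.png",cv2.resize(t[140:210,205:265],None,fx=8,fy=8,interpolation=cv2.INTER_CUBIC))
if len(sys.argv)>2:
    s=ctrl.camera("scene")[:,:,::-1]
    cv2.imwrite(f"pics/s{n}.png",cv2.resize(s[140:220,220:320],None,fx=7,fy=7,interpolation=cv2.INTER_CUBIC))
E
python3 look.py 8
```

```text
t 9.65 pos [ 0.493  -0.0566  0.0054] heading -85.89 yz -1.0 F [-0.77 -0.69 -2.32] w 0.6226 q [-0.56  0.7   0.76  2.09 -0.79  0.67 -0.75]
```

View pics/t8.png

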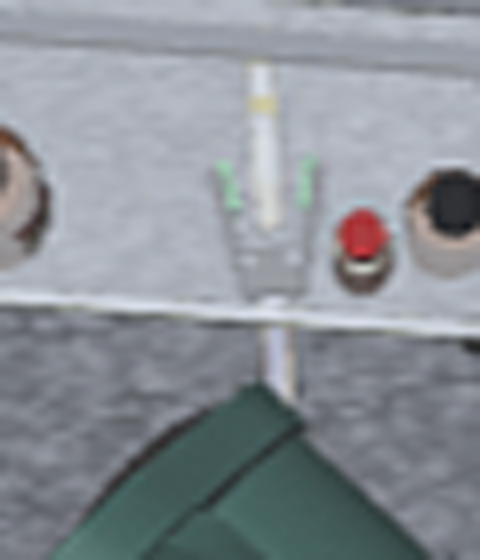

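Call:
move_arm:
  plan: "0.6 0 0 0 0 0 100; 1.2 0 0 0 0 0 104; 1.9 0 0 0 0 0 108; 2.5 0 0 0 0 0 112; 3.2 0 0 0 0 0 116; 3.8 0 0 0 0 0 119; 3.8 0 0 0 0 0 119; 3.8 0 0 0 0 0 119"
  grip_force: 20

```text
t: 10.7
eef_pos: [0.4931, -0.0602, 0.0055]
orientation: [-1.242, 1.157, -1.156]
wrist_force: [-2.6, 2.2, 5.2]
gripper_width: 0.534
```

```bash
python3 look.py 9
```

```text
t 10.70 pos [ 0.4931 -0.0602  0.0055] heading -85.89 yz -1.0 F [-2.6   2.17  5.22] w 0.5342 q [-0.55  0.7   0.76  2.09 -0.79  0.67 -0.74]
```

View pics/t9.png

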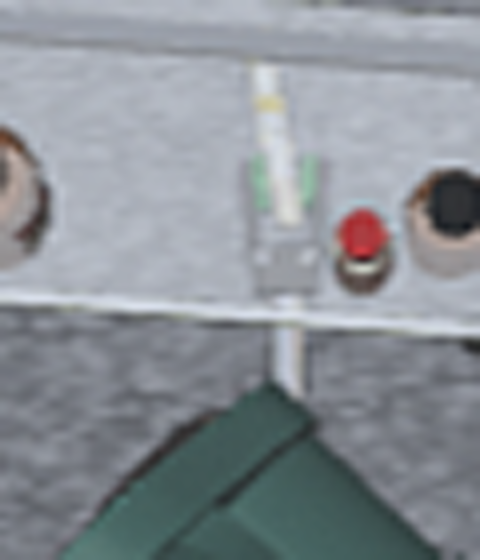

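```bash
python3 - <<'E'
from h import *
st=head(); w=ctrl.camera("wrist")[:,:,::-1];s=ctrl.camera("scene")[:,:,::-1]
cv2.imwrite("pics/w10.png",cv2.resize(w,(796,597),interpolation=cv2.INTER_CUBIC))
cv2.imwrite("pics/s10.png",cv2.resize(s[140:220,200:320],None,fx=6.5,fy=6.5,interpolation=cv2.INTER_CUBIC))
E
```

```text
t 10.75 pos [ 0.4931 -0.0602  0.0055] heading -85.89 yz -1.0 F [-2.51  2.13  5.26] w 0.535 q [-0.55  0.7   0.76  2.09 -0.79  0.67 -0.74]
```

View pics/w10.png

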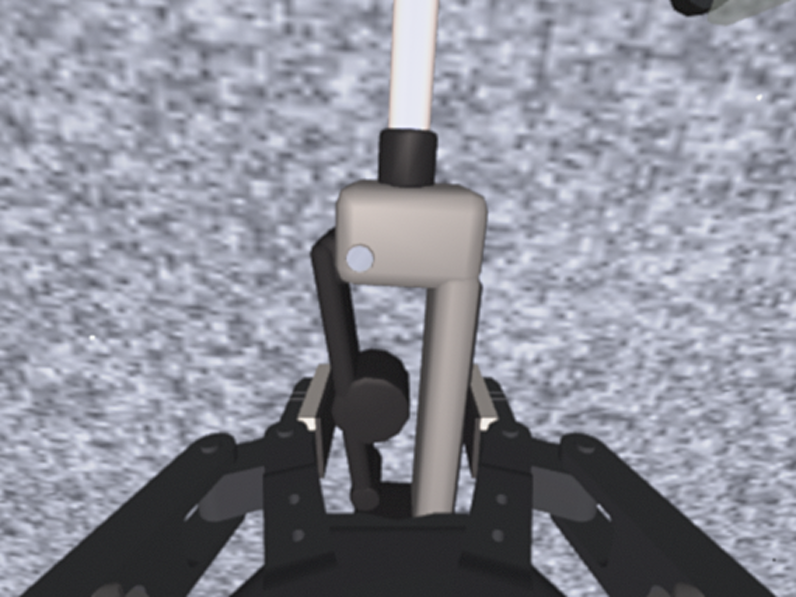

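View pics/s10.png

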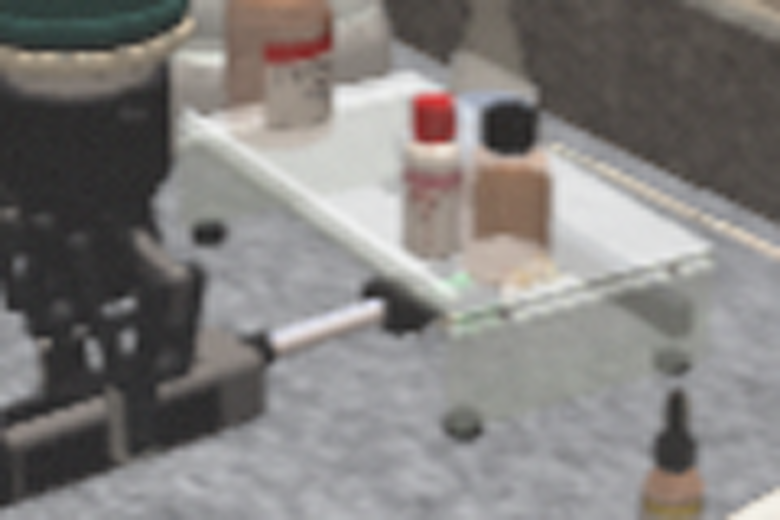

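```bash
python3 - <<'E'
from h import *
st=ctrl.read_state();k=1.5547
M=R.from_rotvec(st["orientation"]).as_matrix()
def T(n,u,v,z):
    p=onz("wrist",(u+.5)/k-.5,(v+.5)/k-.5,z,st); print(n,((M.T@(p-st["eef_pos"]))*1000).round(1),p.round(4))
for q in [("shaft",415,2,.024),("shaft",408.5,128,.024),("ferr",406.5,155,.026),("hL",338,220,.034),("hR",486,220,.034),("pin",359,258,.034),("barR",479,300,.034),("barR",454,500,.034),("barL",430,300,.034),("barL",415,500,.034),("crown",370,410,.029)]: T(*q)
a=lambda x,y:(205+(x+.5)/8-.5,140+(y+.5)/8-.5)
P=lambda n,x,y,z:print(n,onz("top",*a(x,y),z).round(4))
P("padL",262,185,.0195);P("padR",309,182,.0195);P("head",287,265,.033);P("sh",286,320,.025);P("sh",291,385,.025)
P("end",288.5,220,.0064);P("tube",279,160,.0066);P("ring",270,104,.007)
E
python3 - <<'E'
import cv2
a=cv2.imread("pics/t9.png")[40:320,200:340]
cv2.imwrite("pics/t9z.png",cv2.resize(a,None,fx=2.1,fy=2.1,interpolation=cv2.INTER_CUBIC))
E
```

```text
shaft [  4.6 -18.6 120.2] [ 0.6133 -0.0562  0.024 ]
shaft [  3.2 -18.5  90.4] [ 0.5835 -0.0569  0.024 ]
ferr [  2.7 -20.5  83.3] [ 0.5763 -0.0569  0.026 ]
hL [-16.2 -28.5  66.3] [ 0.5581 -0.0393  0.034 ]
hR [ 24.5 -28.5  66.3] [ 0.561  -0.0799  0.034 ]
pin [-10.7 -28.5  55.6] [ 0.5478 -0.0455  0.034 ]
barR [ 24.1 -28.5  43. ] [ 0.5377 -0.0812  0.034 ]
barR [ 20.2 -28.5 -32. ] [ 0.4626 -0.0826  0.034 ]
barL [  9.7 -28.5  43. ] [ 0.5366 -0.0668  0.034 ]
barL [  6.4 -28.5 -32. ] [ 0.4616 -0.0689  0.034 ]
crown [ -9.1 -23.5   1.7] [ 0.4942 -0.051   0.029 ]
padL [ 0.6943 -0.0455  0.0195]
padR [ 0.6956 -0.0662  0.0195]
head [ 0.6562 -0.0568  0.033 ]
sh [ 0.6333 -0.0562  0.025 ]
sh [ 0.6046 -0.0584  0.025 ]
end [ 0.6811 -0.0568  0.0064]
tube [ 0.7082 -0.0526  0.0066]
ring [ 0.7336 -0.0485  0.007 ]
```

View pics/t9z.png

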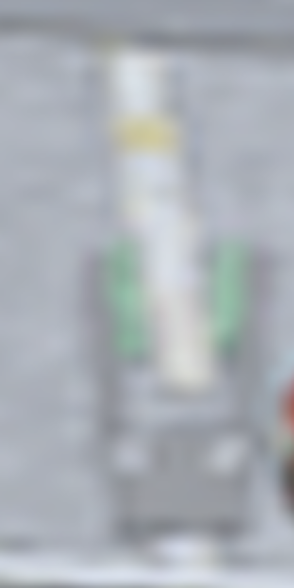

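Call:
move_arm:
  plan: "0 -1 0 0 0 0 115; 0 -2 0 0 0 0 111; 0 -2 0 0 0 0 109; 0 -2 0 0 0 0 109; 0 -2 0 0 0 0 109; 0 -2 0 0 0 0 109; 0 -2 0 0 0 0 109; 0 -2 0 0 0 0 109"
  grip_force: 20

```text
t: 11.85
eef_pos: [0.4931, -0.0602, 0.0075]
orientation: [-1.242, 1.157, -1.156]
wrist_force: [-0.5, -0.2, -3.1]
gripper_width: 0.573
```

```bash
python3 look.py 11; python3 - <<'E'
from h import *
w=ctrl.camera("wrist")[:,:,::-1]
cv2.imwrite("pics/w11.png",cv2.resize(w,(796,597),interpolation=cv2.INTER_CUBIC))
E
```

```text
t 11.85 pos [ 0.4931 -0.0602  0.0075] heading -85.89 yz -1.0 F [-0.49 -0.18 -3.1 ] w 0.5729 q [-0.55  0.69  0.77  2.09 -0.79  0.68 -0.74]
```

View pics/t11.png

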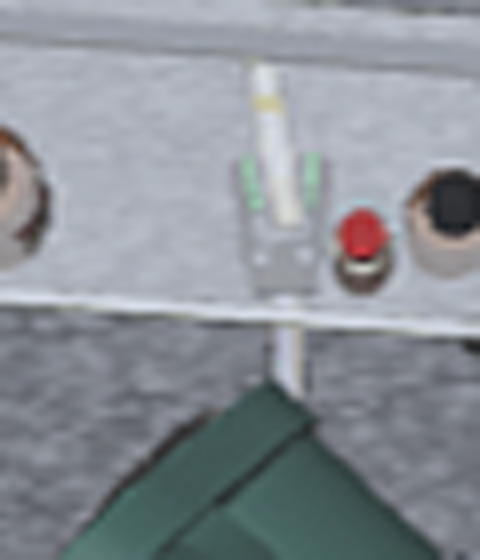

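View pics/w11.png

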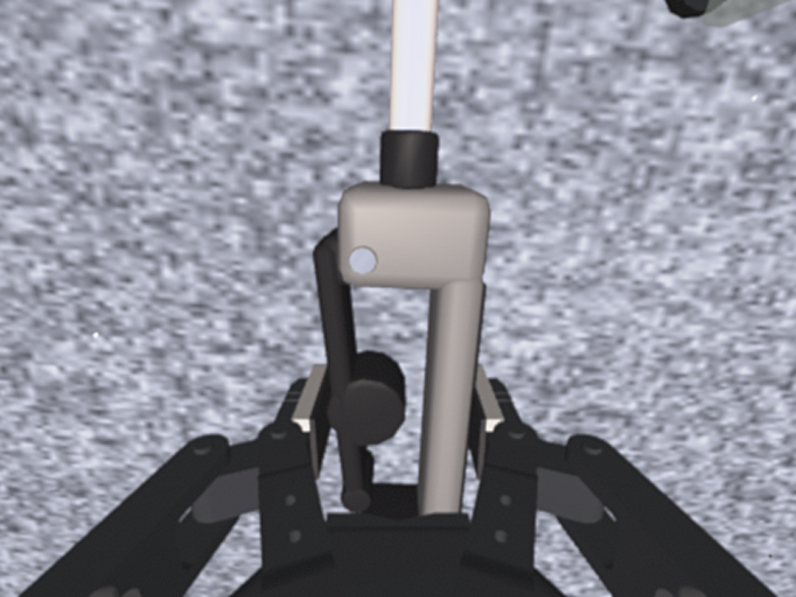

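```bash
python3 - <<'E'
from h import *
a=lambda x,y:(205+(x+.5)/8-.5,140+(y+.5)/8-.5)
P=lambda n,x,y,z:print(n,onz("top",*a(x,y),z).round(4))
P("padL",252,185,.0205);P("padR",311,180,.0205);P("pinL",260,259,.034);P("pinR",304,256,.034);P("end",288.5,222,.0064);P("tube",279,160,.0066);P("ring",270,104,.007)
delta([.4949,-.0834,.0075],-85.89+6.5)
E
```

```text
padL [ 0.6941 -0.0411  0.0205]
padR [ 0.6963 -0.0671  0.0205]
pinL [ 0.6587 -0.0451  0.034 ]
pinR [ 0.66   -0.0643  0.034 ]
end [ 0.6802 -0.0568  0.0064]
tube [ 0.7082 -0.0526  0.0066]
ring [ 0.7336 -0.0485  0.007 ]
t 11.95 pos [ 0.4931 -0.0602  0.0075] delta mm [23.3  0.   0.1] deg [ 0.02 -6.5  -0.02]
```

Call:
move_arm:
  plan: "4 0 0 0 -1.1 0 109; 8 0 0 0 -2.2 0 109; 12 0 0 0 -3.3 0 109; 16 0 0 0 -4.4 0 109; 20 0 0 0 -5.5 0 109; 23.3 0 0 0 -6.5 0 109; 23.3 0 0 0 -6.5 0 109; 23.3 0 0 0 -6.5 0 109"
  grip_force: 20

```text
t: 12.95
eef_pos: [0.4948, -0.0833, 0.0075]
orientation: [-1.291, 1.072, -1.071]
wrist_force: [0.8, 0.0, -2.9]
gripper_width: 0.575
```

```bash
python3 look.py 12; python3 - <<'E'
import cv2
a=cv2.imread("pics/t12.png")[40:320,180:360]
cv2.imwrite("pics/t12z.png",cv2.resize(a,None,fx=2.1,fy=2.1,interpolation=cv2.INTER_CUBIC))
E
```

```text
t 12.95 pos [ 0.4948 -0.0833  0.0075] heading -79.4 yz -1.0 F [ 0.81  0.05 -2.91] w 0.5749 q [-0.48  0.69  0.74  2.08 -0.76  0.67 -0.61]
```

View pics/t12z.png

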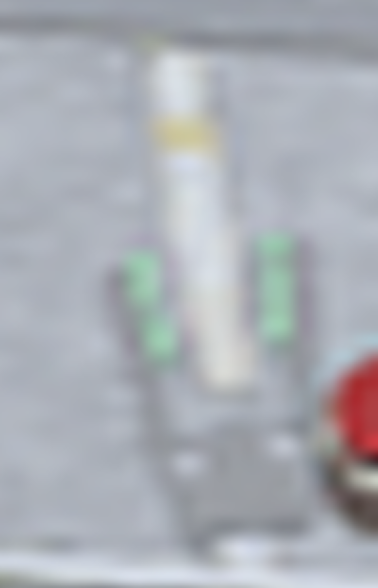

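Call:
move_arm:
  plan: "0 0 0 0 0 0 111; 0 0 0 0 0 0 113; 0 0 0 0 0 0 115; 0 0 0 0 0 0 117; 0 0 0 0 0 0 117; 0 0 0 0 0 0 117; 0 0 0 0 0 0 117; 0 0 0 0 0 0 117"
  grip_force: 20

```text
t: 14.0
eef_pos: [0.4948, -0.0833, 0.0075]
orientation: [-1.291, 1.072, -1.071]
wrist_force: [0.5, -0.2, -3.1]
gripper_width: 0.542
```

```bash
python3 look.py 13; python3 - <<'E'
import cv2
a=cv2.imread("pics/t13.png")[40:320,180:360]
cv2.imwrite("pics/t13z.png",cv2.resize(a,None,fx=2.1,fy=2.1,interpolation=cv2.INTER_CUBIC))
E
```

```text
t 14.00 pos [ 0.4948 -0.0833  0.0075] heading -79.39 yz -1.0 F [ 0.47 -0.17 -3.12] w 0.542 q [-0.48  0.69  0.74  2.08 -0.76  0.67 -0.61]
```

View pics/t13z.png

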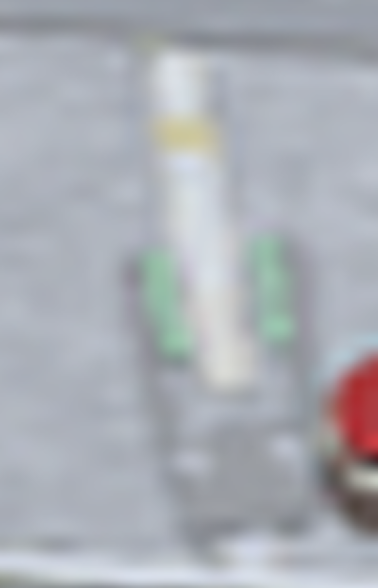

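Call:
move_arm:
  plan: "-0.8 0 0 0 0 0 117; -1.3 0 0 0 0 0 117; -1.5 0 0 0 0 0 119; -1.7 0 0 0 0 0 120; -1.7 0 0 0 0 0 120; -1.7 0 0 0 0 0 120; -1.7 0 0 0 0 0 120; -1.7 0 0 0 0 0 120"
  grip_force: 20

```text
t: 15.05
eef_pos: [0.4945, -0.0816, 0.0075]
orientation: [-1.291, 1.072, -1.071]
wrist_force: [0.4, -0.1, -2.9]
gripper_width: 0.53
```

```bash
python3 look.py 14; python3 - <<'E'
import cv2
a=cv2.imread("pics/t14.png")[40:320,180:360]
cv2.imwrite("pics/t14z.png",cv2.resize(a,None,fx=2.1,fy=2.1,interpolation=cv2.INTER_CUBIC))
E
```

```text
t 15.05 pos [ 0.4945 -0.0816  0.0075] heading -79.39 yz -1.0 F [ 0.4  -0.06 -2.92] w 0.5305 q [-0.49  0.69  0.74  2.08 -0.76  0.67 -0.61]
```

View pics/t14z.png

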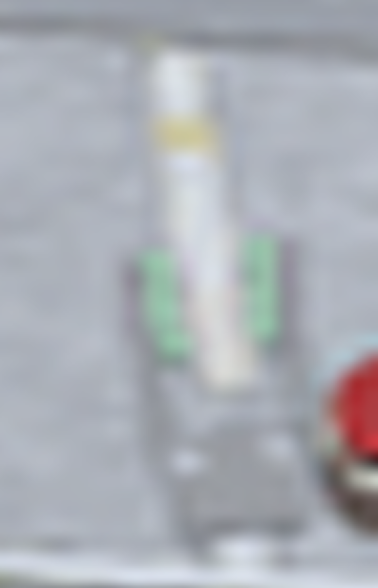

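Call:
move_arm:
  plan: "-0.2 0 0 0 0 0 122; -0.4 0 0 0 0 0 124; -0.5 0 0 0 0 0 126; -0.5 0 0 0 0 0 130; -0.5 0 0 0 0 0 135; -0.5 0 0 0 0 0 140; -0.5 0 0 0 0 0 140; -0.5 0 0 0 0 0 140"
  grip_force: 25

```text
t: 16.1
eef_pos: [0.4943, -0.0811, 0.0075]
orientation: [-1.291, 1.072, -1.071]
wrist_force: [-0.2, 0.8, -2.1]
gripper_width: 0.488
```

```bash
python3 look.py 15 s; python3 - <<'E'
import cv2
a=cv2.imread("pics/t15.png")[40:320,180:360]
cv2.imwrite("pics/t15z.png",cv2.resize(a,None,fx=2.1,fy=2.1,interpolation=cv2.INTER_CUBIC))
E
```

```text
t 16.10 pos [ 0.4943 -0.0811  0.0075] heading -79.38 yz -1.0 F [-0.2   0.76 -2.08] w 0.4885 q [-0.49  0.69  0.74  2.08 -0.76  0.67 -0.62]
```

View pics/t15z.png

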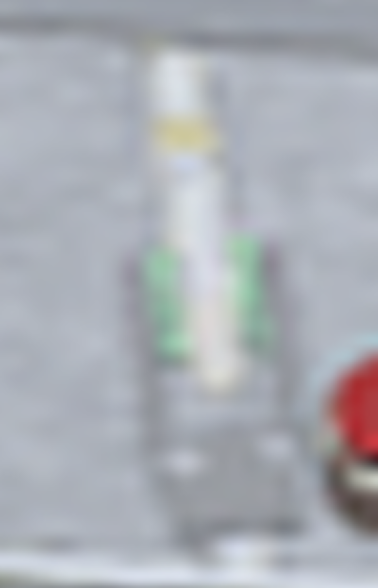

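View pics/s15.png

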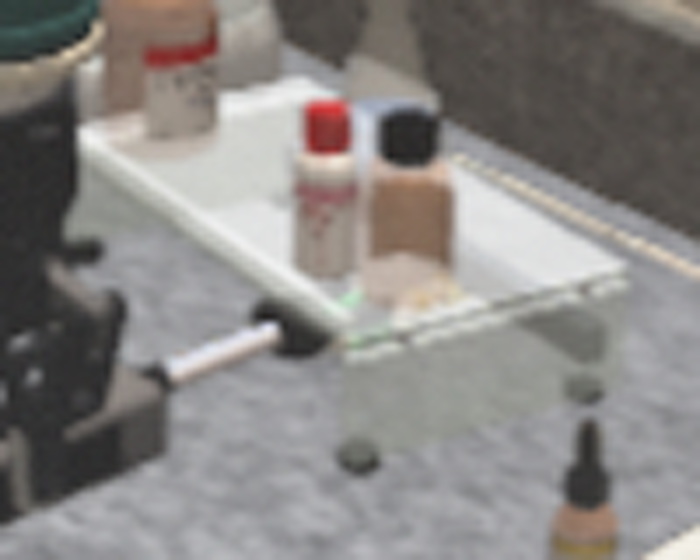

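Call:
move_arm:
  plan: "0 0 0 0 0 0 140; 0 0 0 0 0 0 140; 0 0 -1 0 0 0 140; 0 0 -2 0 0 0 140; 0 0 -3.5 0 0 0 140; 0 0 -5 0 0 0 140; 0 0 -6 0 0 0 140; 0 0 -6 0 0 0 140"
  grip_force: 25

```text
t: 17.2
eef_pos: [0.4884, -0.0823, 0.0075]
orientation: [-1.291, 1.072, -1.071]
wrist_force: [3.3, 0.4, -2.0]
gripper_width: 0.487
```

```bash
python3 look.py 16; python3 - <<'E'
import cv2
a=cv2.imread("pics/t16.png")[40:320,180:360]
cv2.imwrite("pics/t16z.png",cv2.resize(a,None,fx=2.1,fy=2.1,interpolation=cv2.INTER_CUBIC))
E
```

```text
t 17.20 pos [ 0.4884 -0.0823  0.0075] heading -79.4 yz -1.0 F [ 3.27  0.43 -2.01] w 0.4867 q [-0.49  0.68  0.74  2.09 -0.76  0.66 -0.61]
```

View pics/t16z.png

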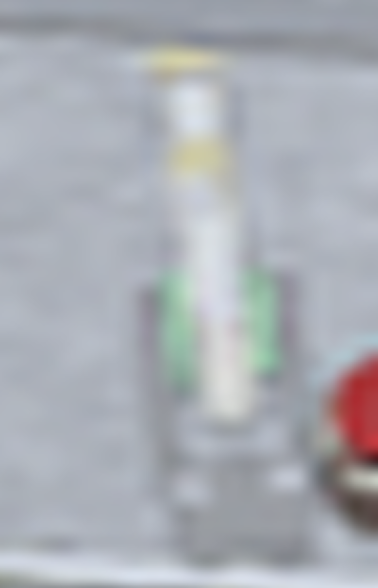

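Call:
move_arm:
  plan: "0 0 -3 0 0 0 140; 0 0 -7 0 0 0 140; 0 0 -11 0 0 0 140; 0 0 -15 0 0 0 140; 0 0 -19 0 0 0 140; 0 0 -23 0 0 0 140; 0 0 -27 0 0 0 140; 0 0 -30 0 0 0 140"
  grip_force: 25

```text
t: 18.25
eef_pos: [0.4585, -0.0878, 0.0075]
orientation: [-1.291, 1.073, -1.071]
wrist_force: [0.0, 0.2, -2.5]
gripper_width: 0.495
```

```bash
python3 look.py 17 s
```

```text
t 18.25 pos [ 0.4585 -0.0878  0.0075] heading -79.4 yz -1.0 F [ 0.04  0.21 -2.52] w 0.495 q [-0.48  0.64  0.74  2.16 -0.77  0.62 -0.57]
```

View pics/t17.png

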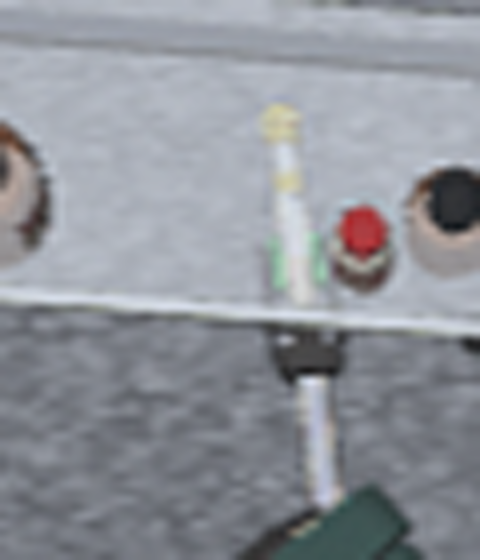

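View pics/s17.png

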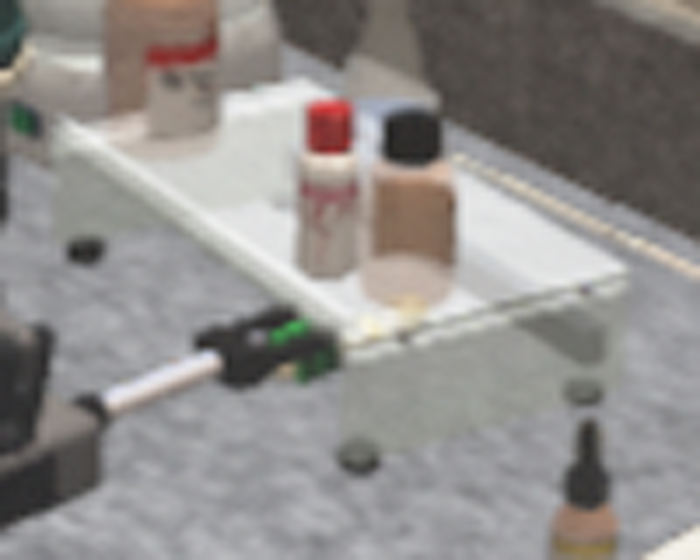

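Call:
move_arm:
  plan: "0 -2 -8 0 0 0 140; 0 -3 -19 0 0 0 140; 0 -4 -31 0 0 0 140; 0 -5 -43 0 0 0 140; 0 -5 -55 0 0 0 140; 0 -5 -67 0 0 0 140; 0 -5 -79 0 0 0 140; 0 -5 -88 0 0 0 140"
  grip_force: 25

```text
t: 19.35
eef_pos: [0.3712, -0.1041, 0.0126]
orientation: [-1.291, 1.073, -1.071]
wrist_force: [0.1, 0.9, -2.1]
gripper_width: 0.489
```

```bash
python3 - <<'E'
from h import *
head()
t=ctrl.camera("top")[:,:,::-1];s=ctrl.camera("scene")[:,:,::-1]
cv2.imwrite("pics/t18.png",cv2.resize(t[125:255,185:285],None,fx=4.5,fy=4.5,interpolation=cv2.INTER_CUBIC))
cv2.imwrite("pics/s18.png",cv2.resize(s[140:240,180:320],None,fx=5,fy=5,interpolation=cv2.INTER_CUBIC))
E
```

```text
t 19.35 pos [ 0.3712 -0.1041  0.0126] heading -79.42 yz -1.0 F [ 0.12  0.89 -2.09] w 0.4891 q [-0.45  0.53  0.75  2.35 -0.76  0.52 -0.46]
```

View pics/t18.png

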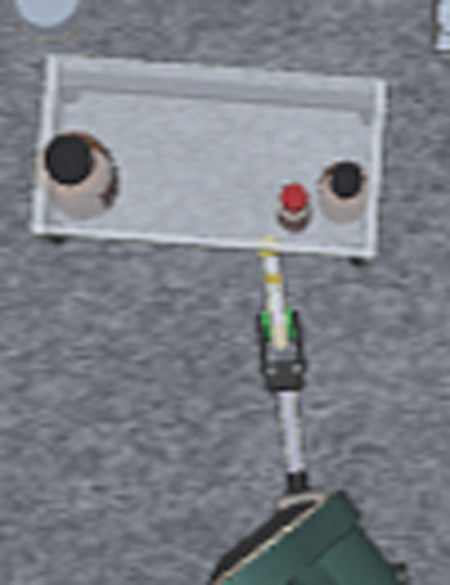

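View pics/s18.png

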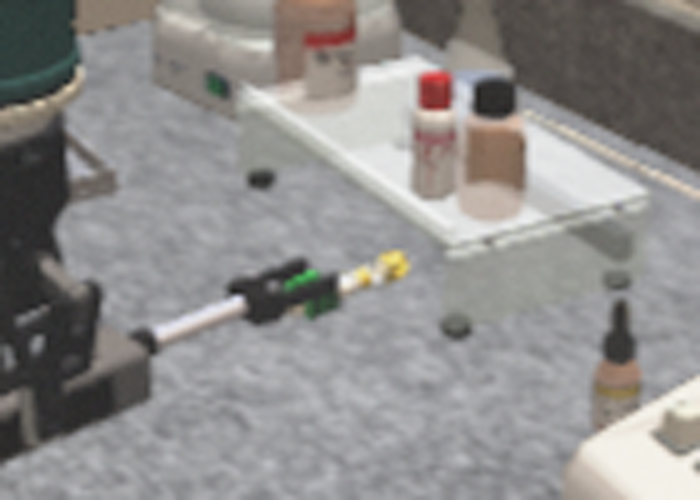

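Call:
move_arm:
  plan: "0 -1 -8 0 -4 0 140; -3 -2 -7 0 -12 0 140; -8 -6 -1 0 -21 0 140; -14 -13 9 0 -31 0 140; -22 -23 21 0 -41 0 140; -30 -33 35 0 -51 0 140; -40 -41 50 0 -61 0 140; -50 -46 66 0 -71 0 140"
  grip_force: 25

```text
t: 20.45
eef_pos: [0.4277, -0.0424, 0.059]
orientation: [-1.567, 0.112, -0.111]
wrist_force: [-0.5, 0.5, -2.5]
gripper_width: 0.485
```

```bash
python3 - <<'E'
from h import *
head()
t=ctrl.camera("top")[:,:,::-1];s=ctrl.camera("scene")[:,:,::-1];w=ctrl.camera("wrist")[:,:,::-1]
cv2.imwrite("pics/t19.png",cv2.resize(t[140:260,110:290],None,fx=4.4,fy=4.4,interpolation=cv2.INTER_CUBIC))
cv2.imwrite("pics/s19.png",cv2.resize(s[140:240,120:280],None,fx=4.9,fy=4.9,interpolation=cv2.INTER_CUBIC))
cv2.imwrite("pics/w19.png",cv2.resize(w,(796,597),interpolation=cv2.INTER_CUBIC))
delta([.487,.021,.06],-3)
E
```

```text
t 20.45 pos [ 0.4277 -0.0424  0.059 ] heading -8.12 yz -1.0 F [-0.46  0.51 -2.49] w 0.485 q [-0.44  0.4   0.55  2.23 -0.37  0.6   0.23]
t 20.6 pos [ 0.4276 -0.0426  0.0587] delta mm [49.4 -1.3 71.6] deg [-0.05 -5.44 -0.03]
```

View pics/t19.png

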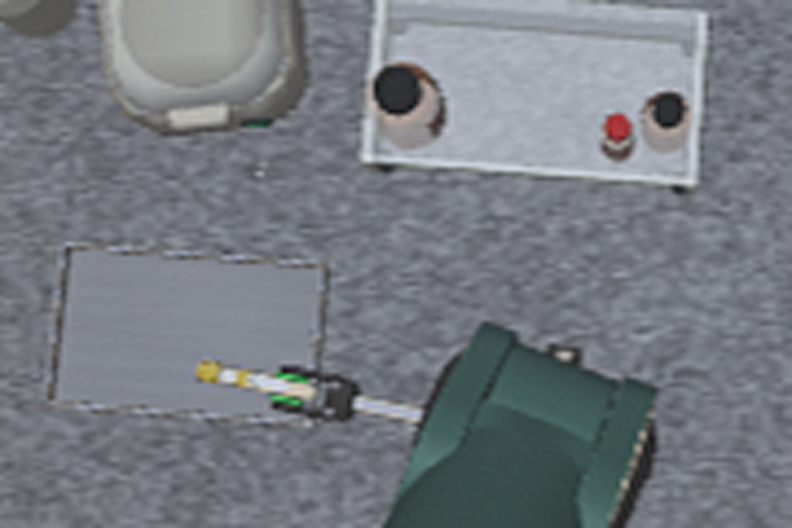

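View pics/s19.png

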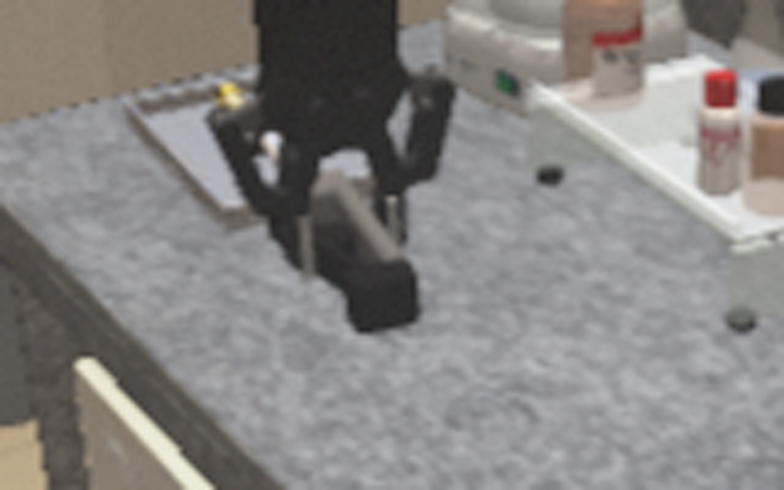

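Call:
move_arm:
  plan: "10 -1 14 0 -1.5 0 140; 22 -1 31 0 -3 0 140; 35 -1 50 0 -4.5 0 140; 46 -1 66 0 -5.4 0 140; 49.4 -1 71.6 0 -5.4 0 140; 49.4 8 71.6 0 -5.4 0 140; 49.4 18 71.6 0 -5.4 0 140; 49.4 25 71.6 0 -5.4 0 140"
  grip_force: 25

```text
t: 21.6
eef_pos: [0.4863, 0.0205, 0.0328]
orientation: [-1.57, 0.044, -0.041]
wrist_force: [0.4, -0.3, -2.8]
gripper_width: 0.489
```

```bash
cat > look2.py <<'E'
from h import *
import sys
n=sys.argv[1]
head()
t=ctrl.camera("top")[:,:,::-1];s=ctrl.camera("scene")[:,:,::-1]
cv2.imwrite(f"pics/t{n}.png",cv2.resize(t[180:250,115:225],None,fx=7,fy=7,interpolation=cv2.INTER_CUBIC))
cv2.imwrite(f"pics/s{n}.png",cv2.resize(s[145:225,140:240],None,fx=7,fy=7,interpolation=cv2.INTER_CUBIC))
E
python3 look2.py 20
```

```text
t 21.60 pos [0.4863 0.0205 0.0328] heading -3.09 yz -1.0 F [ 0.42 -0.27 -2.76] w 0.4889 q [-0.49  0.52  0.47  2.1  -0.41  0.61  0.21]
```

View pics/t20.png

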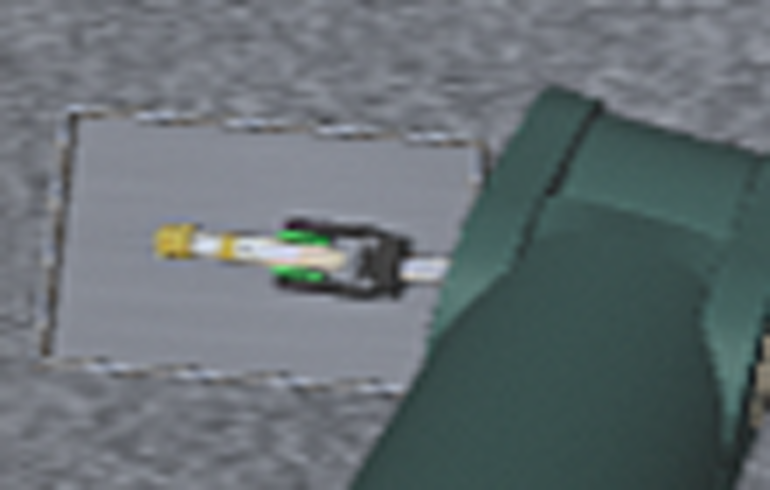

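View pics/s20.png

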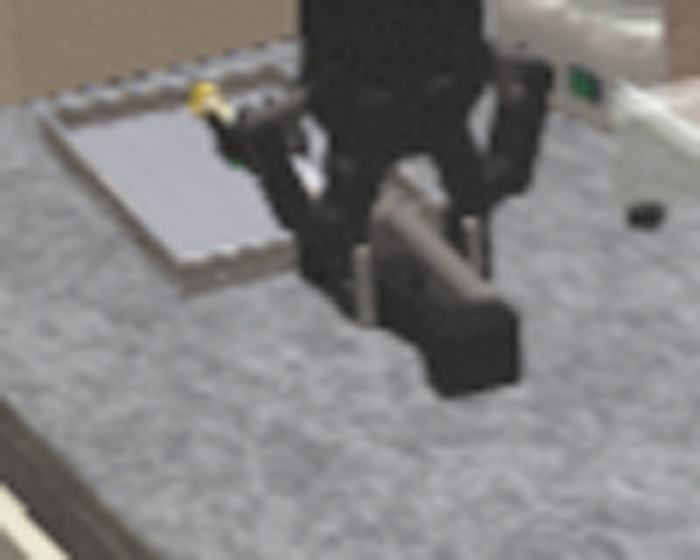

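Call:
move_arm:
  plan: "0 4 0 0 0 0 140; 0 8 0 0 0 0 140; 0 12 0 0 0 0 140; 0 16 0 0 0 0 140; 0 18.5 0 0 0 0 140; 0 19.5 0 0 0 0 140; 0 20 0 0 0 0 140; 0 20 0 0 0 0 140"
  grip_force: 25

```text
t: 22.7
eef_pos: [0.4863, 0.0206, 0.0129]
orientation: [-1.57, 0.044, -0.041]
wrist_force: [-0.4, -0.6, -2.5]
gripper_width: 0.488
```

```bash
python3 look2.py 21
```

```text
t 22.70 pos [0.4863 0.0206 0.0129] heading -3.09 yz -1.0 F [-0.43 -0.59 -2.46] w 0.4881 q [-0.47  0.56  0.44  2.1  -0.43  0.57  0.23]
```

View pics/s21.png

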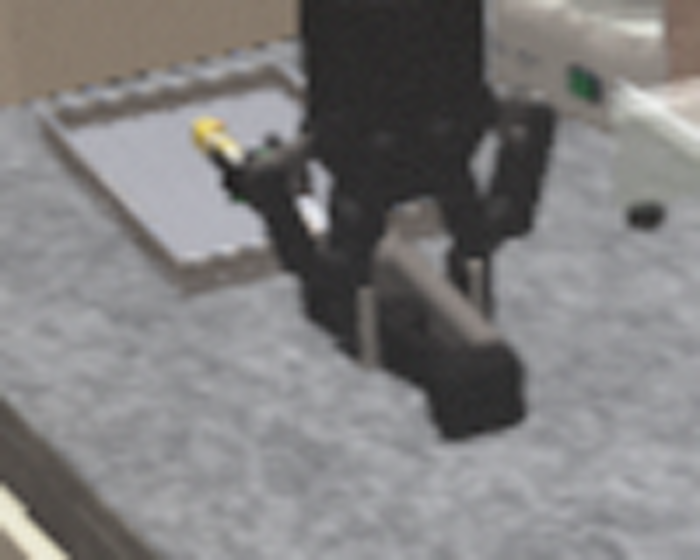

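View pics/t21.png

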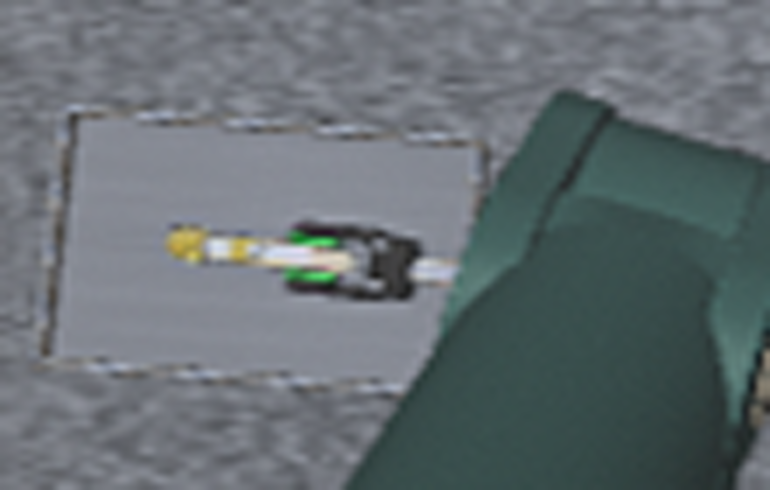

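Call:
move_arm:
  plan: "0 0.4 0 0 0 0 140; 0 0.8 0 0 0 0 140; 0 1.2 0 0 0 0 140; 0 1.5 0 0 0 0 140; 0 1.5 0 0 0 0 140; 0 1.5 0 0 0 0 140; 0 1.5 0 0 0 0 140; 0 1.5 0 0 0 0 140"

```text
t: 23.8
eef_pos: [0.4863, 0.0206, 0.0114]
orientation: [-1.57, 0.044, -0.041]
wrist_force: [0.5, -1.2, -1.9]
gripper_width: 0.49
```

```bash
python3 - <<'E'
from h import *
head()
E
```

```text
t 23.80 pos [0.4863 0.0206 0.0114] heading -3.08 yz -1.0 F [ 0.47 -1.22 -1.88] w 0.4905 q [-0.46  0.56  0.44  2.1  -0.44  0.56  0.23]
```

Call:
move_arm:
  plan: "0 0.4 0 0 0 0 140; 0 0.7 0 0 0 0 140; 0 0.7 0 0 0 0 132; 0 0.7 0 0 0 0 126; 0 0.7 0 0 0 0 122; 0 0.7 0 0 0 0 118; 0 0.7 0 0 0 0 112; 0 0.7 0 0 0 0 108"
  grip_force: 25

```text
t: 24.8
eef_pos: [0.4864, 0.0206, 0.0108]
orientation: [-1.57, 0.044, -0.041]
wrist_force: [-0.8, -0.4, -2.3]
gripper_width: 0.58
```

```bash
python3 look2.py 22
```

```text
t 24.80 pos [0.4864 0.0206 0.0108] heading -3.08 yz -1.0 F [-0.76 -0.4  -2.35] w 0.5801 q [-0.46  0.56  0.43  2.1  -0.44  0.56  0.23]
```

View pics/t22.png

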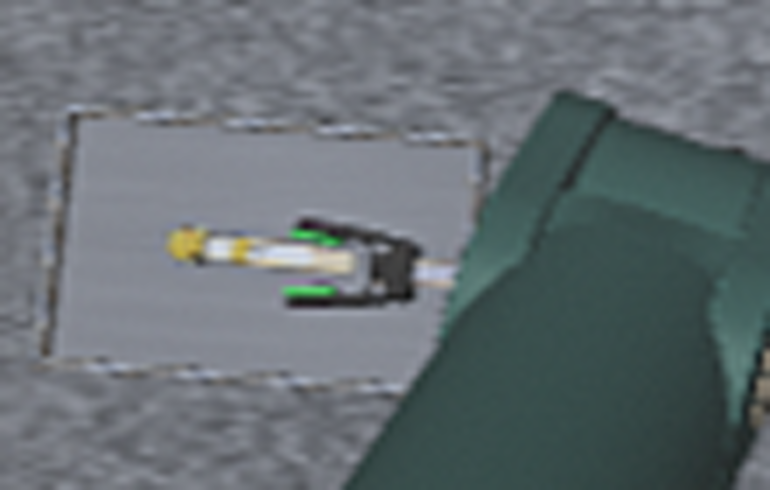

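Call:
move_arm:
  plan: "1.5 0 0 0 0 0 106; 3 0 0 0 0 0 104; 4 0 0 0 0 0 101; 4.5 0 0 0 0 0 98; 4.5 0 0 0 0 0 98; 4.5 0 0 0 0 0 98; 4.5 0 0 0 0 0 98; 4.5 0 0 0 0 0 98"
  grip_force: 20

```text
t: 25.9
eef_pos: [0.4908, 0.0204, 0.0107]
orientation: [-1.57, 0.044, -0.041]
wrist_force: [0.0, -0.1, -3.1]
gripper_width: 0.615
```

```bash
python3 look2.py 23
```

```text
t 25.90 pos [0.4908 0.0204 0.0107] heading -3.08 yz -1.0 F [ 0.04 -0.06 -3.05] w 0.6154 q [-0.46  0.57  0.43  2.09 -0.44  0.57  0.23]
```

View pics/t23.png

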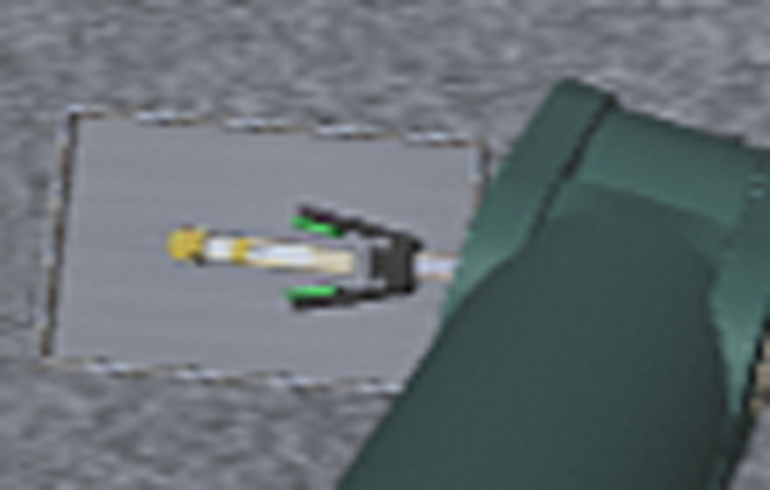

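View pics/s23.png

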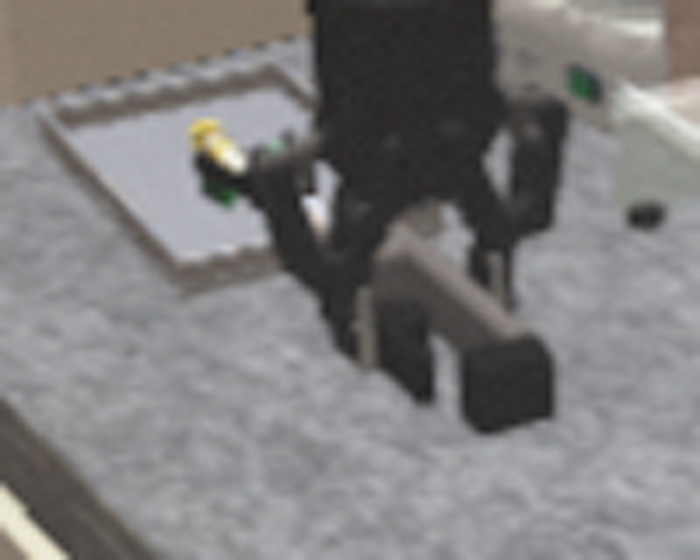

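Call:
move_arm:
  plan: "0 -8 0 0 0 0 98; 0 -20 0 0 0 0 98; 0 -32 0 0 0 0 98; 0 -42 0 0 0 0 98; -2 -45 -15 0 0 0 98; -7 -45 -45 0 -2 0 98; -12 -45 -80 0 -4 0 98; -16 -45 -115 0 -6 0 98"
  grip_force: 20

```text
t: 27.0
eef_pos: [0.4679, -0.0955, 0.0557]
orientation: [-1.57, -0.039, 0.042]
wrist_force: [0.2, -0.4, -1.7]
gripper_width: 0.617
```

```bash
python3 look2.py 24; python3 -c "
from h import *
delta([.465,-.123,.006],5)"
```

```text
t 27.00 pos [ 0.4679 -0.0955  0.0557] heading 2.96 yz -1.0 F [ 0.19 -0.4  -1.67] w 0.6174 q [-0.26  0.46  0.48  2.12 -0.35  0.64  0.51]
t 27.1 pos [ 0.4674 -0.0981  0.0559] delta mm [ -3.5  49.9 -24.8] deg [ 0.04 -2.34 -0.11]
```

View pics/t24.png

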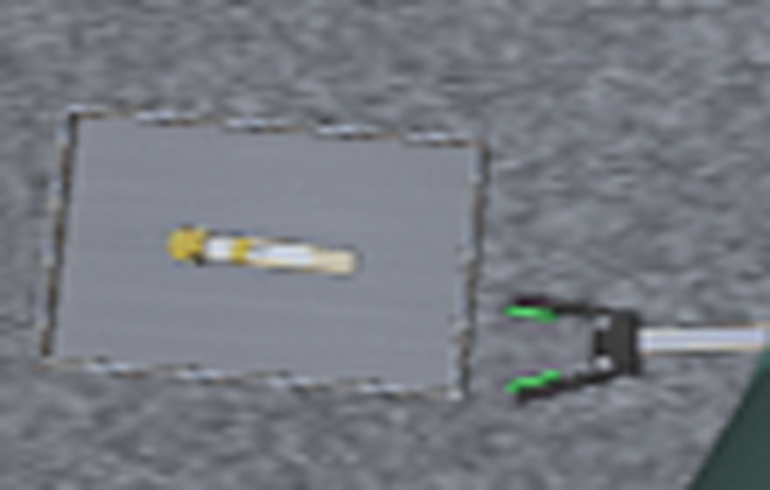

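Tube lies flat in the tray at rest. Now lower the reacher at its old place.

Call:
move_arm:
  plan: "-2 0 -12 0 -1.2 0 98; -3.5 0 -24.8 0 -2.3 0 98; -3.5 12 -24.8 0 -2.3 0 98; -3.5 26 -24.8 0 -2.3 0 98; -3.5 38 -24.8 0 -2.3 0 98; -3.5 46 -24.8 0 -2.3 0 98; -3.5 49 -24.8 0 -2.3 0 98; -3.5 49.5 -24.8 0 -2.3 0 98"
  grip_force: 20

```text
t: 28.1
eef_pos: [0.465, -0.1231, 0.0064]
orientation: [-1.57, -0.066, 0.07]
wrist_force: [-0.2, 1.2, -2.1]
gripper_width: 0.616
```

```bash
python3 -c "
from h import *
head()"
```

```text
t 28.10 pos [ 0.465  -0.1231  0.0064] heading 4.96 yz -1.0 F [-0.21  1.21 -2.1 ] w 0.6165 q [-0.14  0.56  0.41  2.12 -0.42  0.54  0.66]
```

Creep down until the force shows contact.

Call:
move_arm:
  plan: "0 0.4 0 0 0 0 98; 0 0.8 0 0 0 0 98; 0 1.2 0 0 0 0 98; 0 1.5 0 0 0 0 98; 0 1.5 0 0 0 0 98; 0 1.5 0 0 0 0 98; 0 1.5 0 0 0 0 98; 0 1.5 0 0 0 0 98"

```text
t: 29.1
eef_pos: [0.4651, -0.123, 0.0049]
orientation: [-1.57, -0.067, 0.069]
wrist_force: [0.3, -0.4, -2.7]
gripper_width: 0.616
```

```bash
python3 -c "
from h import *
head()"
```

```text
t 29.10 pos [ 0.4651 -0.123   0.0049] heading 4.96 yz -1.0 F [ 0.33 -0.36 -2.67] w 0.6161 q [-0.14  0.56  0.4   2.12 -0.42  0.54  0.66]
```

Call:
move_arm:
  plan: "0 0.4 0 0 0 0 98; 0 0.8 0 0 0 0 98; 0 1.1 0 0 0 0 98; 0 1.4 0 0 0 0 98; 0 1.4 0 0 0 0 98; 0 1.4 0 0 0 0 98; 0 1.4 0 0 0 0 98; 0 1.4 0 0 0 0 98"

```text
t: 30.1
eef_pos: [0.4651, -0.1232, 0.0038]
orientation: [-1.57, -0.066, 0.069]
wrist_force: [-3.8, 0.1, 9.3]
gripper_width: 0.616
```

```bash
python3 -c "
from h import *
head()"
```

```text
t 30.10 pos [ 0.4651 -0.1232  0.0038] heading 4.94 yz -1.0 F [-3.83  0.11  9.34] w 0.6163 q [-0.14  0.57  0.4   2.12 -0.42  0.54  0.66]
```

Call:
move_arm:
  plan: "0 0.8 0 0 0 0 98; 0 0.6 0 0 0 0 98; 0 0.6 0 0 0 0 94; 0 0.6 0 0 0 0 90; 0 0.6 0 0 0 0 80; 0 0.6 0 0 0 0 50; 0 0.6 0 0 0 0 0; 0 0.6 0 0 0 0 0"

```text
t: 31.1
eef_pos: [0.4651, -0.1232, 0.0032]
orientation: [-1.57, -0.066, 0.069]
wrist_force: [-0.7, -0.5, 0.2]
gripper_width: 1.0
```

```bash
python3 -c "
from h import *
head()
w=ctrl.camera('wrist')[:,:,::-1]
cv2.imwrite('pics/w27.png',cv2.resize(w,(796,597)))"
```

```text
t 31.10 pos [ 0.4651 -0.1232  0.0032] heading 4.94 yz -1.0 F [-0.7  -0.49  0.23] w 1.0003 q [-0.14  0.57  0.4   2.12 -0.42  0.53  0.66]
```

View pics/w27.png

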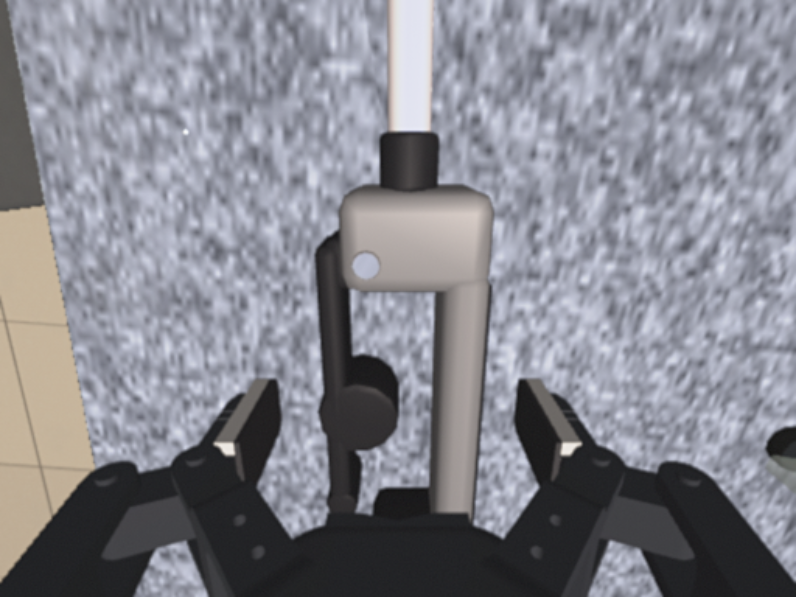

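The reacher lies free between the open fingers (oops-free, clear on both sides). Retreat straight up.

Call:
move_arm:
  plan: "0 -10 0 0 0 0 0; 0 -30 0 0 0 0 0; 0 -60 0 0 0 0 0; 0 -100 0 0 0 0 0; 0 -140 0 0 0 0 0; 0 -180 0 0 0 0 0; 0 -210 0 0 0 0 0; 0 -210 0 0 0 0 0"

```text
t: 32.15
eef_pos: [0.4662, -0.1233, 0.2156]
orientation: [-1.57, -0.069, 0.066]
wrist_force: [-0.1, 0.8, -1.2]
gripper_width: 0.998
```

Call:
move_arm:
  plan: "-20 0 -30 0 0 0 0; -40 0 -70 0 0 0 0; -60 0 -110 0 0 0 0; -60 0 -150 0 0 0 0; -60 0 -180 0 0 0 0; -60 0 -200 0 0 0 0; -60 0 -200 0 0 0 0; -60 0 -200 0 0 0 0"

```text
t: 33.15
eef_pos: [0.4234, -0.327, 0.2151]
orientation: [-1.569, -0.069, 0.066]
wrist_force: [1.0, -0.1, -0.0]
gripper_width: 1.0
```

```bash
python3 -c "
from h import *
head()
t=ctrl.camera('top')[:,:,::-1];s=ctrl.camera('scene')[:,:,::-1]
cv2.imwrite('pics/t30.png',cv2.resize(t[120:270,110:290],None,fx=4,fy=4,interpolation=cv2.INTER_CUBIC))
cv2.imwrite('pics/s30.png',cv2.resize(s[130:310,130:330],None,fx=3.3,fy=3.3,interpolation=cv2.INTER_CUBIC))
a=cv2.imread('pics/top0.png');d=np.abs(a.astype(int)-t).max(2)
cv2.imwrite('pics/d30.png',cv2.resize(np.clip(d*3,0,255).astype('uint8')[100:280,90:400],None,fx=2.5,fy=2.5))
"
```

```text
t 33.15 pos [ 0.4234 -0.327   0.2151] heading 4.94 yz -1.0 F [ 0.98 -0.14 -0.05] w 1.0 q [ 0.02  0.33  0.71  1.87 -0.25  1.02  0.92]
```

View pics/t30.png

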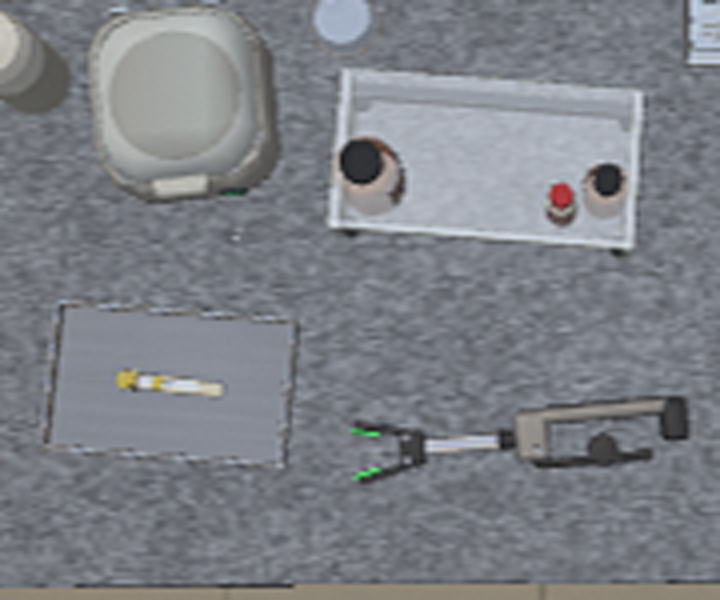

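View pics/s30.png

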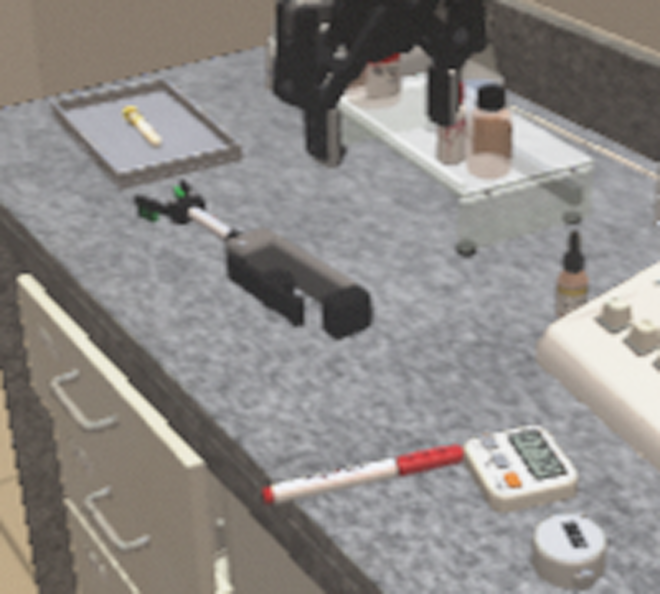

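View pics/d30.png

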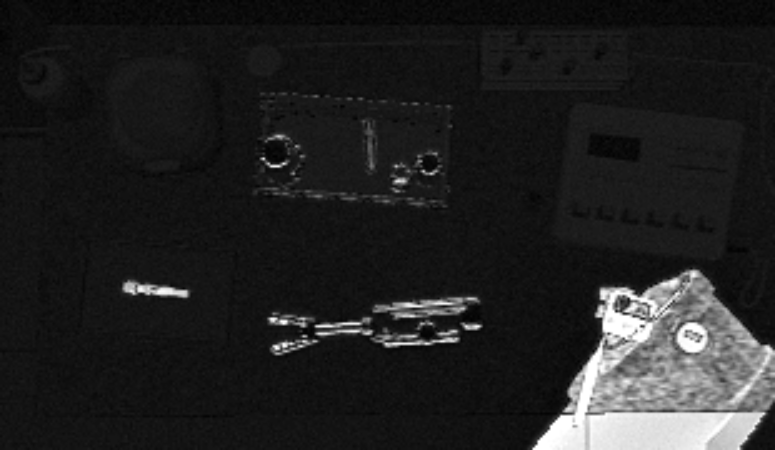

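```bash
python3 -c "
from workcell import ctrl
print(ctrl.hand_in())"
```

```text
the job is handed in; nothing more can be done
None
```

The tube is out from under the riser and lying flat in the steel tray. The reacher is back flat on the worktop where it started, and I handed the job in at about 33 s of the 72 s.

- **Grasp and pull:** the jaws held the tube at a 25 N grip, which I estimate as about 9 N per pad. Of the readings I took, the highest pull on the wrist was 3.3 N. The tube came straight out with no sign of slipping, and I opened the jaws only once it was resting on the tray floor.
- **Last checks:** in the final top and scene pictures the tube and reacher are at rest and the gripper is clear of everything. The riser and its bottles show only thin edge changes compared with the start, which fits the expected 2 mm drop at the back. The arm hid the timer and tally in that top comparison. The scene picture shows them, the marker and the oil bottle still in place.

Three things did not go as planned:

- **First squeeze:** the closing fingers pressed the reacher onto the worktop with about 7 N and it turned slightly. A jaw then nudged the tube's glass end about 7 mm sideways under the riser. I raised the reacher, opened it, lined it up with the tube again and closed it centred.
- **Squeeze width:** the fingers stopped at 41.5 mm, not the 44 mm expected on the glass. I could not measure the pad force directly.
- **Setting the reacher down:** it pressed the worktop with about 12 N for a moment before I let go.

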